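# Put the delivery away and lock the stock box

## Robot

A 6-joint arm with a two-finger parallel gripper is mounted at the origin on the work surface. World frame = base frame: x ahead of the robot, y to its left, z up, the work surface at z = 0. Lengths are in mm, angles in rad, forces in N, time in s.
With the tool pointing down it reaches from about 275 to 750 mm from the base axis. Payload 10.2 kg.
Tool frame: the origin (TCP) lies midway between the tips of the shut fingers; the grasp point (between the pads) lies 19 mm behind it (ctrl.grip_depth is the distance from the TCP to the grasp point, in mm); y points along the fingers, x is the direction in which the jaws open and shut, and the axes are right-handed (so a half turn about y gives the same grasp; the last joint's range is limited). The gripper opens to 85 mm and grips with 20 to 120 N. Pads are 22 mm wide; open, the fingers measure 114 mm over their backs; the gripper's body (76 mm by 85 mm) begins 54 mm behind the grasp point. The pads swing forward as they close: fully open they stand 13 mm farther back than shut.
Start: joints at [-1.389, 0.313, 1.498, -0, 1.331, -0.223], TCP at [206.751, -482.582, 231.294] pointing down, gripper open.
Joint ranges: [-2.94, 2.94], [-0.97, 2.17], [0.19, 2.56], [-1.23, 4.37], [0.02, 3.11], [-2.88, 2.88]. Speed limits (rad/s): [2.39, 2.39, 3.01, 3.14, 3.14, 3.14].

## Interface

Orientations are given as a unit quaternion [w, x, y, z].
In Python, from rig import ctrl gives the robot as it stands. The module is installed in compiled form; this text tells all that it offers.
- The arm moves only by the tool drive_tool, never from a script. Its arguments are lists of equal length, an entry for each row: "gripper": the closure, from 0 (fully open) to 1 (shut); "offset": the shift along the tool's x, y, z in m, a list of three; "turn": the turn about the tool's y in degrees. In form: {"gripper": [gripper, ...], "offset": [[tx, ty, tz], ...], "turn": [turn, ...]}. A call has 1 to 20 rows; each row shifts and turns the commanded pose from where the row before left it, along the tool's axes as they then stand; what a row does not reach is not made up. A row lasts 1/12 s, in which the tool goes at most 41.7 mm and 7.16 degrees, less where a joint would pass 70% of its speed; a pose out of reach is approached as far as the arm can. A call is refused whole if a number of a shift passes 0.0417 or a number of a turn 7.16, either way. A call with a gripper value outside its range is refused whole. The fingers move at their own pace and stop on an object; "force" is the grip in N (left out, the last holds). Time passes only in rows, so rows that do not move let the fingers close. It gives the time, the measured TCP pose, the force and the opening at its end, in the units of the state.
- ctrl.sense(): the state, without advancing time (a new reading comes with each control period).
- ctrl.capture(name): name is "scene" or "top" or "wrist"; returns (picture, depth): 384x512x3 uint8, red, green, blue; 384x512 float32, mm along the optical axis (not along the pixel's ray), 0 where there is no reading.
- ctrl.camera_params(name): a dict with "fovy" (degrees; the focal length in pixels is half the picture's height over the tangent of half this angle, whatever the lens; pixels are square), "cx", "cy" (the principal point, pixels), "view" (4x4, takes a point from world to camera coordinates); the wrist camera has in their place "tool_from_camera" (4x4, takes a point from camera to tool coordinates, whose origin is the TCP and whose axes are the tool frame's). Camera axes: x right, y down, z forward; pixel columns grow to the right and rows downward; lengths in mm; the calibration is good to about 2 mm. A picture is of the moment at which its call begins: read the wrist's pose just before it. camera_params takes no time and is no camera call.
- ctrl.finish_job(): hands the job in, once; it reports no verdict.
Trained networks look in the newest picture that a camera, given by its name, has taken for a name from the list of things; names that differ only in an ending like _2 or _b are one class to them, and where a whole thing is asked for, a point or a joint stands for the part that bears it (a point fixed in the world has none). Each returns a list of dicts, best first, with "score" (0 to 1); they miss things now and then, are a little off and sometimes report something else, mostly with a low value. They report only what shows in the picture. A call takes as long as a camera call. They do not tell look-alikes from the thing itself.
- ctrl.boxes_of(camera, query): "centre" ([x, y, z] in mm, in the coordinates of the camera as it stood for that picture, good to about 4 mm: the middle of the surface that is visible of it).
- ctrl.regions_of(camera, query): "mask" (384x512 bool, what is visible of it).
- ctrl.pinpoint(camera, query): "centre" ([x, y, z] in mm, in the coordinates of the camera as it stood for that picture, good to about 4 mm: a listed point, or the origin of a listed thing).
The state is a dict: "time_s": time; "joints": joint angles; "dq": joint speeds; "tau": joint torques, N m; "eef_pos": TCP position; "ee_rot": TCP orientation; "force": force on the tool from outside, world axes, zero at the start; "wrist_torque": the same for the moment, N m; "grip_width": opening from 0.0 (shut) to 1.0 (fully open).
Only numpy, scipy, OpenCV 4.12 (cv2) and the standard library are available. Lean on these libraries where they do the work, as an engineer would, in place of code of your own. Each camera call takes 0.05 s, during which the arm holds its last target.

## Task

Put the delivery away: slide back the lid of the steel stock box, lay every small carton from the table inside, slide the lid fully shut, and only then press the lock's shackle straight down until it clicks and stays down by itself. Also hang every face-shield headband frame over the rail's bar, so that its brow pad rests on the bar with one arm of the frame hanging down on each side. When all that is done, push the tally counter's plunger fully down to log the delivery; leave everything else on the table where it is.

Things in the scene. Friction and masses are not known exactly. Their poses are not given: they have to be found in the camera images.
- stockbox: Grey steel stock box, fixed, left or right of the middle: 170 (its x) x 260 (its y) x 70 mm high, walls and floor 5 mm. Origin: centre of its underside, on the table; x points from its front (lock side, robot's side) to its back, z up. A brass lock body (70 wide, 32 deep, top at 69 mm) is fixed to its front near one end, centred at x = -103, y = -93 mm. Two runners behind carry the open lid.
- stockbox_in (a point): Centre of the stock box's inner floor, 5 mm above the table; the inside is 160 (x) x 250 (y) mm. With the lid fully open, the part from the front wall to x = +35 mm is clear from above: room for three cartons side by side along y, long sides along x, except that the lid's ear juts out over it (y -125 to -101, from x = -5 mm on).
- lid (a joint): Flat grey sliding lid of the stock box: 0 = fully shut, grows (m) as it slides along the box's +x, 0.12 = fully open (stop). At first nearly shut. About 2 N to slide; stays where left. Top of the lid 78 mm up. A flat steel ear with a hole, on its front edge, lies under the short leg of the shackle only when the lid is fully shut.
- lid_handle (a point): Centre of the lid's black upright handle plate: 12 mm thick (along the box's x), 60 mm wide (y), from 78 to 120 mm above the table; moves with the lid. Lid shut: at x = -55 mm, y = 0, 99 mm up in the box's frame. Can be gripped across its thickness from above.
- shackle (a joint): Steel U shackle of the lock: depth (m) pushed down into the lock body; 0 = sprung up (open), stop at 0.0235. Spring 3 N at 0, 6 N at the bottom; from 9 mm on a hidden pawl adds a few N and clicks at 20.5 mm (under 15 N in all). Then it stays down by itself at about 0.019, for good; released earlier it springs back to 0.
- shackle_top (a point): Middle of the top of the shackle's bow: a 9 mm round bar, straight for 20 mm along the box's y, the whole bow 49 mm wide; 125 mm above the table when up, moves straight down with the shackle. In the box's frame at x = -103, y = -93 mm.
- counter: Tally counter, fixed on the table in front of the stock box, beside its lock: grey block 50 x 60 x 45 mm high with a round black sprung plunger on top. Origin: centre of its underside.
- plunger (a joint): Plunger of the tally counter: depth pushed down (m), 0 = up, stop at 0.012; the spring takes 3 N at 0, 6 N at the stop, and lifts it again when let go. Pushed fully down, it logs the delivery.
- plunger_top (a point): Middle of the top of the plunger's head, 30 mm diameter, 69 mm above the table when up.
- rail: Steel rail, fixed, left or right of the middle: horizontal round bar, 16 mm diameter, along its y, on two end posts 280 mm apart (20 mm thick, round feet 70 mm wide); bar top 150 mm above the table. Frames 85 mm apart along the bar leave room for fingers between. Origin: on the table below the bar's middle; z up.
- frame0: Face-shield headband frame (number varies; absent: None): rigid blue arch, 140 mm wide (its x), 130 mm high, band 32 mm deep (its y), 0.13 kg, at first standing on its two ends (grey feet 40 mm deep). Grey brow pad block at the crown, 44 (x) x 32 (y) mm, 108 to 130 mm above the ends: grip its y faces. 128 mm clear between the arms. Origin: midway between the ends, underside; z to the crown.
- frame1: Another headband frame, the same as frame0 (absent: None).
- frame2: Another headband frame, the same as frame0 (absent: None).
- frame0_pad (a point): Middle of the underside of the brow pad of frame0, 108 mm above the frame's origin along its z: the face that rests on the bar when hung.
- frame1_pad (a point): Middle of the underside of the brow pad of frame1, 108 mm above the frame's origin along its z: the face that rests on the bar when hung.
- frame2_pad (a point): Middle of the underside of the brow pad of frame2, 108 mm above the frame's origin along its z: the face that rests on the bar when hung.
- carton0: Small cardboard carton (number varies; absent: None), 78 (its x) x 42 (its y) x 50 mm high, 0.15 kg, a white band round the middle of its width, at first on the table between the stock box and the rail. Origin: centre of its underside; z up.
- carton1: Another small carton, the same as carton0 (absent: None).
- carton2: Another small carton, the same as carton0 (absent: None).
- handrub: Clear bottle, 64 mm diameter, 150 mm high; not part of the job. Origin: centre of its underside.
- jar: Small jar, 48 mm diameter, 60 mm high; not part of the job. Origin: centre of its underside.
- tape: White ring of tape, 90 mm diameter, 24 mm high; not part of the job. Origin: centre of its underside.
There are look-alikes about, which are no part of the job. What is shaped like the carton1 but green or orange is not meant.

How it is judged:
By the outcome, as a careful person would: the job done as asked, in the order asked, and still so for the second after the job is handed in, with the robot touching nothing.
Of frame0, frame1, frame2 only 2 to 3 are there at a start; the rules pass over those that are not, and their reading is None.
Of carton0, carton1, carton2 only 2 to 3 are there at a start; the rules pass over those that are not, and their reading is None.
At some moment in a run one of carton0, carton1, carton2 may be knocked a few centimetres aside while the robot is not near it.
It also fails if it takes over 210 s, if anything falls off the work surface, if the arm or the gripper's body presses on something with over 40 N, if the wrist force passes 120 N, or if a joint passes its speed limit or range.

## Working session

There is one attempt and no reset: what is moved stays moved. The work goes in short steps, Python scripts to look and compute and a tool call to move; the robot and the scene stay as the last step left them, time stands still between calls to the robot, and variables do not carry over. Pictures are saved under pics/ and viewed, and the job is handed in when it is done.

Besides the shell and the picture viewer there is one more tool, called after "Call:" by a JSON object that holds its "op" and its "data", one argument or row to a line. drive_tool: Moves the arm, as the interface text tells. Its arguments: {"type":"object","properties":{"gripper":{"type":"array","items":{"type":"number"}},"offset":{"type":"array","items":{"type":"array","items":{"type":"number"}}},"turn":{"type":"array","items":{"type":"number"}},"force":{"type":"number"}},"required":["gripper","offset","turn"]}

```bash
mkdir -p pics; ls; cat > h.py <<'E'
import numpy as np, cv2
from scipy.spatial.transform import Rotation as R
from rig import ctrl
def K(n):
    p=ctrl.camera_params(n); f=192/np.tan(np.radians(p['fovy'])/2); return f,p['cx'],p['cy'],p
def toolT(s=None):
    s=s or ctrl.sense(); q=s['ee_rot']; T=np.eye(4); T[:3,:3]=R.from_quat([q[1],q[2],q[3],q[0]]).as_matrix(); T[:3,3]=s['eef_pos']; return T
def camT(n,s=None): # world from cam
    f,cx,cy,p=K(n)
    if n=='wrist': return toolT(s)@np.array(p['tool_from_camera'])
    return np.linalg.inv(np.array(p['view']))
def w(n,c,s=None): return (camT(n,s)@np.r_[c,1])[:3]
def cloud(n,d,s=None):
    f,cx,cy,p=K(n); v,u=np.mgrid[:384,:512]
    P=np.stack([(u-cx)/f*d,(v-cy)/f*d,d,np.ones_like(d)],-1)
    X=(P@camT(n,s).T)[...,:3]; X[d==0]=np.nan; return X
def save(im,fn,sc=1.5):
    cv2.imwrite('pics/'+fn,cv2.resize(im[...,::-1],None,fx=sc,fy=sc,interpolation=cv2.INTER_AREA if sc<1 else cv2.INTER_LINEAR))
E
python3 - <<'E'
from h import *
for n in ('scene','top','wrist'):
    im,d=ctrl.capture(n); save(im,n+'0.png'); np.save(n+'0.npy',d)
    print(n,K(n)[:3]); print(np.round(camT(n),2))
print(ctrl.sense())
print(toolT())
E
```

```text
pics
scene (np.float64(434.91306387236835), 260.00988907072235, 189.41565469480446)
[[ 4.00000e-01  6.20000e-01 -6.70000e-01  1.31565e+03]
 [ 9.10000e-01 -2.60000e-01  3.10000e-01 -3.31590e+02]
 [ 1.00000e-02 -7.40000e-01 -6.70000e-01  8.18200e+02]
 [ 0.00000e+00  0.00000e+00  0.00000e+00  1.00000e+00]]
top (np.float64(387.0993978398069), 260.1778187382599, 194.56000151833598)
[[ 1.00000e-02 -1.00000e+00  6.00000e-02  4.99750e+02]
 [-1.00000e+00 -1.00000e-02  1.00000e-02 -2.77000e+00]
 [-1.00000e-02 -6.00000e-02 -1.00000e+00  1.23306e+03]
 [ 0.00000e+00  0.00000e+00  0.00000e+00  1.00000e+00]]
wrist (np.float64(308.7177232274256), 252.31034055229443, 188.92171303652015)
[[ 3.9000e-01 -8.8000e-01 -2.6000e-01  2.7325e+02]
 [-9.2000e-01 -3.8000e-01 -1.1000e-01 -4.5426e+02]
 [ 0.0000e+00  2.9000e-01 -9.6000e-01  3.7449e+02]
 [ 0.0000e+00  0.0000e+00  0.0000e+00  1.0000e+00]]
{'time_s': 0.15, 'joints': array([-1.38939478e+00,  3.13325588e-01,  1.49823042e+00,  1.73656780e-05,
        1.33099260e+00, -2.23429573e-01]), 'dq': array([-5.24548299e-04, -5.52527879e-04, -2.55636354e-03,  1.43298643e-03,
       -4.58443306e-04,  9.31907628e-05]), 'tau': array([ 2.70954079e-03, -4.12367821e+01, -2.59797370e+01, -8.33300618e-06,
        3.24229957e-03, -1.59295655e-05]), 'eef_pos': array([ 206.7237415 , -482.3917351 ,  230.87653288]), 'ee_rot': array([ 0.5905572 , -0.59006103,  0.38950462, -0.3890454 ]), 'force': array([0.49845346, 0.15303381, 0.07733933]), 'wrist_torque': array([0.00120085, 0.01980257, 0.00036924]), 'grip_width': 1.0014844922660582}
[[ 3.93859664e-01 -1.55871290e-04  9.19170572e-01  2.06723742e+02]
 [-9.19170116e-01  9.43318451e-04  3.93859629e-01 -4.82391735e+02]
 [-9.28461969e-04 -9.99999543e-01  2.28262856e-04  2.30876533e+02]
 [ 0.00000000e+00  0.00000000e+00  0.00000000e+00  1.00000000e+00]]
```

View pics/top0.png

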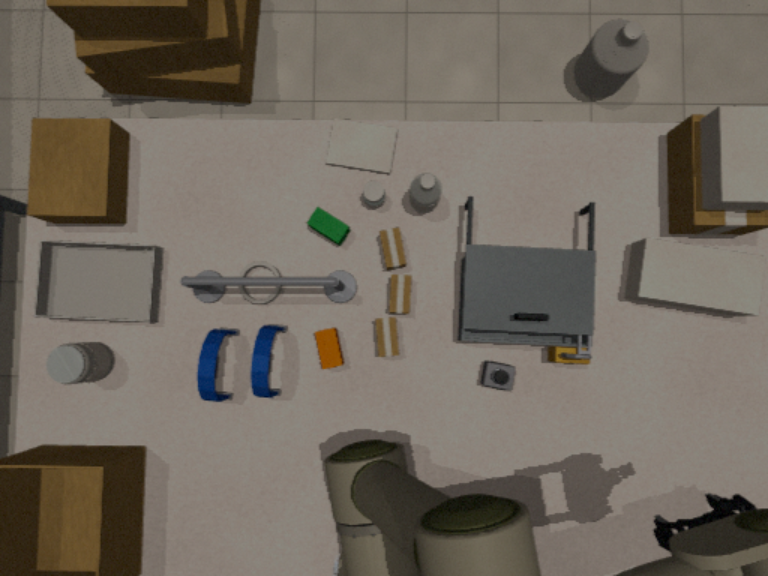

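View pics/scene0.png

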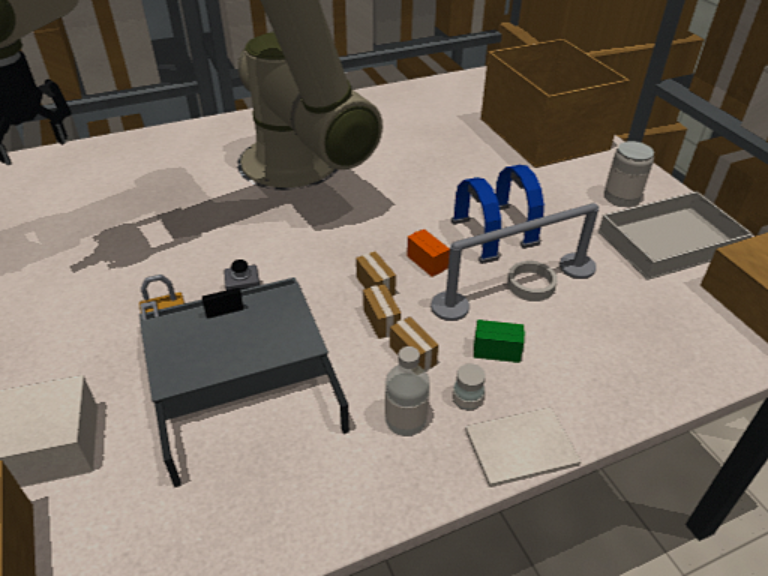

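```bash
python3 - <<'E'
from h import *
for n,qs in (('top',['stockbox','lid_handle','shackle_top','plunger_top','rail','frame0','frame0_pad','carton0','handrub','counter']),('scene',['lid_handle','shackle_top','plunger_top','rail','frame0_pad','carton0'])):
    ctrl.capture(n)
    for q in qs:
        for r in ctrl.pinpoint(n,q)[:7]:
            if r['score']>.2: print(n,q,round(r['score'],2),np.round(w(n,r['centre']),1))
im,d=ctrl.capture('top'); X=cloud('top',d)
np.save('X.npy',X); np.save('im.npy',im)
# segment things by height in workspace
Z=X[...,2]
print('table z', np.nanmedian(Z[150:250,190:240]))
hsv=cv2.cvtColor(im,cv2.COLOR_RGB2HSV)
def blob(name,m):
    n,l,st,c=cv2.connectedComponentsWithStats(m.astype(np.uint8))
    for i in range(1,n):
        if st[i,4]<25: continue
        P=X[l==i]; P=P[~np.isnan(P[:,0])]
        if len(P)<10: continue
        r=cv2.minAreaRect(P[:,:2].astype(np.float32))
        print(name,st[i,4],'rect',np.round(r[0],1),np.round(r[1],1),round(r[2],1),'z',np.round(np.percentile(P[:,2],[5,50,95]),1))
reg=(X[...,0]>200)&(X[...,0]<800)&(abs(X[...,1])<450)
blob('carton-h',reg&(Z>44)&(Z<58)&(X[...,1]>-60)&(X[...,1]<200))
blob('frame',reg&(hsv[...,0]>105)&(hsv[...,0]<125)&(hsv[...,1]>150))
blob('bar',reg&(Z>141)&(Z<160))
blob('lid',reg&(Z>73)&(Z<84))
blob('tall',reg&(Z>100))
E
```

```text
top stockbox 0.96 [ 556.  -267.8   -4.2]
top lid_handle 0.82 [ 526.6 -260.3   97.8]
top shackle_top 0.37 [ 452.3 -355.6  124.6]
top plunger_top 0.54 [ 403.4 -209.9   69.2]
top rail 0.69 [586.3 252.4  -4.3]
top frame0 0.95 [424.1 353.3  -2.7]
top frame0 0.55 [434.2 250.2  -3.5]
top carton0 0.92 [460.4 129.3   1.4]
top carton0 0.64 [7.184e+02 1.380e+02 3.000e-01]
top carton0 0.57 [482.1  11.2  -2.6]
top carton0 0.53 [ 6.7e+02  7.4e+00 -3.0e-01]
top carton0 0.35 [430.3 249.1  -4.2]
top handrub 0.77 [782.  -61.5   2.7]
top counter 0.75 [ 406.4 -214.9    1.5]
scene lid_handle 0.79 [ 527.6 -266.1   99.6]
scene shackle_top 0.54 [ 454.9 -353.6  127.3]
scene plunger_top 0.4 [ 408.1 -214.1   69.9]
scene rail 0.51 [ 406.7 -213.    71.4]
scene rail 0.33 [575.1 -13.6  -1.4]
scene carton0 0.97 [452.8 137.4  -4.5]
scene carton0 0.84 [482.8  16.4   0.6]
scene carton0 0.84 [6.704e+02 4.400e+00 2.000e-01]
scene carton0 0.78 [716.  138.9   0.8]
scene carton0 0.62 [572.9 -13.7  -2.7]
table z 0.6089746465547705
carton-h 340 rect [713.  138.4] [79.6 42.3] 58.0 z [45.9 49.7 53.2]
carton-h 344 rect [666.6  
[... 498 characters left out ...]
3.9 148.3 152.2]
lid 4772 rect [ 563.5 -267.8] [260.9 206.4] 87.4 z [74.4 77.8 81.3]
tall 244 rect [774.7 -59.2] [56.5 46.3] 84.6 z [101.4 115.2 151.3]
tall 556 rect [586.6 255.8] [ 19.4 301. ] 0.5 z [141.2 148.2 152.2]
tall 95 rect [ 525.4 -265.3] [11.6 57.9] 0.2 z [106.1 119.2 122.9]
tall 489 rect [432.6 252.4] [ 33.6 121. ] 85.7 z [105.1 125.8 134.8]
tall 511 rect [424.9 352.9] [ 34. 122.] 85.5 z [104.9 125.6 134.9]
tall 53 rect [ 451.3 -355.4] [48.6  8.5] 87.7 z [106.4 121.9 128.8]
tall 7384 rect [261.3 -16.8] [ 99.4 263.3] 10.1 z [234.8 615.9 677.8]
tall 2515 rect [ 212.9 -363.9] [ 66.3 195.3] 15.2 z [472.1 528.8 550.9]
tall 34 rect [ 205.1 -444.8] [ 7.4 12.3] 15.7 z [299.3 312.8 322.1]
```

```bash
cat > go.py <<'E'
import sys
from h import *
# usage: go.py x y z phi  -> turn deg, then tool deltas (mm) at the NEW phi and at current phi
s=ctrl.sense(); T=toolT(s); ph=np.degrees(np.arctan2(T[1,2],T[0,2]))
print('t',round(s['time_s'],2),'pos',np.round(s['eef_pos'],1),'phi',round(ph,2),'grip',round(s['grip_width'],3),'F',np.round(s['force'],1))
if len(sys.argv)>4:
    x,y,z,p=map(float,sys.argv[1:5]); d=np.array([x,y,z])-s['eef_pos']
    dp=(p-ph+180)%360-180
    for a,nm in ((p,'after turn'),(ph,'now')):
        c,q=np.cos(np.radians(a)),np.sin(np.radians(a))
        print(nm,'turn',round(-dp,2),'tx',round(d[0]*q-d[1]*c,1),'ty',round(-d[2],1),'tz',round(d[0]*c+d[1]*q,1))
E
```

Call:
{"op": "drive_tool", "data": {
  "gripper": [0,0,0,0,0,0,0,0,0,0,0,0,0,0,0,0,0,0,0,0],
  "offset": [
    [0,0,0],
    [0,0,0],
    [0,0,0],
    [0,0,0],
    [0,0,0],
    [0,0,0],
    [0,0,0],
    [0,0,0],
    [0,0,0],
    [0.028,0,0.021],
    [0.028,0,0.021],
    [0.028,0,0.021],
    [0.028,0,0.021],
    [0.028,0,0.021],
    [0.028,0,0.021],
    [0.028,0,0.021],
    [0.028,0,0.021],
    [0.028,0,0.021],
    [0.028,0,0.021],
    [0.028,0,0.021]
  ],
  "turn": [-7.15,-7.15,-7.15,-7.15,-7.15,-7.15,-7.15,-7.15,-7.15,0,0,0,0,0,0,0,0,0,0,0]
}}

```text
time_s: 2.77
eef_pos: [525.7, -263.7, 231.3]
ee_rot: [-0.707, 0.707, -0.015, 0.015]
force: [1.4, -0.5, -0.6]
grip_width: 0.996
```

```bash
python3 go.py 525.4 -265.3 86 87.5; python3 - <<'E'
from h import *
s=ctrl.sense(); im,d=ctrl.capture('wrist'); save(im,'w1.png')
X=cloud('wrist',d,s)
def rect(m,n):
    k,l,st,c=cv2.connectedComponentsWithStats(m.astype(np.uint8))
    for i in range(1,k):
        if st[i,4]<80: continue
        P=X[l==i]; r=cv2.minAreaRect(P[:,:2].astype(np.float32)); print(n,st[i,4],np.round(r[0],1),np.round(r[1],1),round(r[2],1),np.round(np.percentile(P[:,2],[5,50,95]),1))
rect((X[...,2]>112)&(X[...,2]<130),'h112-130'); rect((X[...,2]>73)&(X[...,2]<84),'lid')
rect((X[...,2]>60)&(X[...,2]<73),'plunger')
E
```

```text
t 2.77 pos [ 525.7 -263.7  231.3] phi 87.55 grip 0.996 F [ 1.4 -0.5 -0.6]
after turn turn 0.05 tx -0.2 ty 145.3 tz -1.6
now turn 0.05 tx -0.2 ty 145.3 tz -1.6
h112-130 907 [ 527.1 -264.7] [59.1 11.9] 87.4 [118.3 120.6 121.9]
h112-130 391 [ 452.7 -353.9] [40.4  9. ] 88.1 [113.6 124.5 127. ]
lid 42722 [ 562.4 -266.7] [259.9 209.5] 87.5 [77.7 78.9 80.1]
plunger 2758 [ 466.3 -258.2] [253.7  42.2] 83.4 [62.9 70.3 71.9]
plunger 1347 [ 721.3 -149.6] [10.6 94. ] 87.8 [65.8 70.6 71.9]
plunger 770 [ 408.  -213.8] [29.1 28.9] 60.7 [67.6 69.8 71.1]
plunger 146 [ 476.6 -381.8] [14.5 30. ] 79.8 [61.  69.1 71.6]
plunger 756 [ 722.2 -395.3] [11.1 78.8] 87.8 [64.5 70.8 72. ]
plunger 178 [ 607.1 -489. ] [ 3.5 38.4] 80.3 [60.5 65.  71.7]
```

Call:
{"op": "drive_tool", "data": {
  "gripper": [0,0,0,0,0,0,0,0,1,1,1,1,1,1,1,1],
  "offset": [
    [0.001,0.024,-0.001],
    [0,0.024,0],
    [0,0.024,0],
    [0,0.024,0],
    [0,0.024,0],
    [0,0.016,0],
    [0,0.009,0],
    [0,0,0],
    [0,0,0],
    [0,0,0],
    [0,0,0],
    [0,0,0],
    [0,0,0],
    [0,0,0],
    [0,0,0],
    [0,0,0]
  ],
  "turn": [0,0,0,0,0,0,0,0,0,0,0,0,0,0,0,0],
  "force": 30
}}

```text
time_s: 4.15
eef_pos: [525.6, -266.2, 86.8]
ee_rot: [-0.707, 0.707, -0.015, 0.015]
force: [-0.1, 0.9, 3.8]
grip_width: 0.133
```

Call:
{"op": "drive_tool", "data": {
  "gripper": [1,1,1,1,1,1,1,1,1,1,1,1],
  "offset": [
    [0.008,0,0],
    [0.012,0,0],
    [0.012,0,0],
    [0.012,0,0],
    [0.012,0,0],
    [0.012,0,0],
    [0.012,0,0],
    [0.008,0,0],
    [0.005,0,0],
    [0.003,0,0],
    [0,0,0],
    [0,0,0]
  ],
  "turn": [0,0,0,0,0,0,0,0,0,0,0,0]
}}

```text
time_s: 5.15
eef_pos: [622.0, -269.9, 86.9]
ee_rot: [-0.707, 0.707, -0.014, 0.016]
force: [2.6, 1.8, 5.1]
grip_width: 0.134
```

Call:
{"op": "drive_tool", "data": {
  "gripper": [1,1,1,1],
  "offset": [
    [0.002,0,0],
    [0.002,0,0],
    [0,0,0],
    [0,0,0]
  ],
  "turn": [0,0,0,0]
}}

```text
time_s: 5.48
eef_pos: [624.3, -270.0, 86.8]
ee_rot: [0.707, -0.707, 0.016, -0.014]
force: [-9.1, 3.5, 9.6]
grip_width: 0.136
```

Call:
{"op": "drive_tool", "data": {
  "gripper": [0.3,0.3,0.3,0.3,0.3,0.3,0.3,0.3,0.3,0.3,0.3,0.3,0.3,0.3,0.3,0.3,0.3,0.3,0.3,0.3],
  "offset": [
    [-0.001,0,0],
    [-0.001,0,0],
    [0,0,0],
    [0,0,0],
    [0,-0.024,0],
    [0,-0.024,0],
    [0,-0.024,0],
    [0,-0.024,0],
    [0,-0.024,0],
    [0,0,0.03],
    [0,0,0.03],
    [0,0,0.03],
    [0,0,0.03],
    [0,0,0.03],
    [0,0,0.03],
    [0,0,0.03],
    [0,0,0.03],
    [0,0,0.01],
    [0,0,0],
    [0,0,0]
  ],
  "turn": [0,0,0,0,0,0,0,0,0,0,0,0,0,0,0,0,0,0,0,0]
}}

```text
time_s: 7.15
eef_pos: [634.0, -20.9, 206.2]
ee_rot: [-0.707, 0.707, -0.015, 0.015]
force: [-0.2, -0.5, -0.1]
grip_width: 0.697
```

```bash
cat > cart.py <<'E'
from h import *
import sys
n=sys.argv[1] if len(sys.argv)>1 else 'top'
s=ctrl.sense(); im,d=ctrl.capture(n); X=cloud(n,d,s); Z=X[...,2]
m=(Z>43)&(Z<57)&(X[...,0]>300)&(X[...,0]<850)&(X[...,1]>-120)&(X[...,1]<220)
k,l,st,c=cv2.connectedComponentsWithStats(m.astype(np.uint8))
hsv=cv2.cvtColor(im,cv2.COLOR_RGB2HSV)
for i in range(1,k):
    if st[i,4]<150: continue
    P=X[l==i]; (cx,cy),(a,b),t=cv2.minAreaRect(P[:,:2].astype(np.float32))
    yaw=t if a>b else t-90
    print('carton?',round(cx,1),round(cy,1),'L',round(max(a,b),1),'W',round(min(a,b),1),'yaw',round((yaw+90)%180-90,1),'z',np.round(np.median(P[:,2]),1),'rgb',np.median(im[l==i],0))
if len(sys.argv)>2: save(im,sys.argv[2])
E
python3 cart.py top t2.png; python3 go.py
```

```text
carton? 712.8 138.5 L 79.6 W 42.0 yaw 58.9 z 49.9 rgb [ 28. 103.  45.]
carton? 459.3 133.6 L 78.1 W 42.3 yaw 11.9 z 50.0 rgb [104.  51.   0.]
t 7.2 pos [634.  -21.7 206.2] phi 87.5 grip 0.702 F [ 0.3 -0.6  0.3]
```

```bash
python3 cart.py wrist w2.png
```

```text
carton? 460.5 129.2 L 80.0 W 33.0 yaw 12.7 z 50.9 rgb [116.  56.  17.]
carton? 702.0 121.1 L 41.9 W 34.9 yaw -31.7 z 50.8 rgb [ 49. 126.  64.]
carton? 769.4 47.8 L 42.1 W 17.2 yaw 85.3 z 51.5 rgb [72. 69. 66.]
carton? 667.8 5.6 L 79.0 W 42.3 yaw 11.5 z 51.0 rgb [132. 117.  76.]
carton? 484.5 15.1 L 80.2 W 42.1 yaw 5.9 z 51.2 rgb [132. 116.  75.]
carton? 572.8 -10.2 L 79.1 W 41.7 yaw -2.2 z 51.1 rgb [128. 115.  75.]
carton? 763.9 -46.6 L 61.9 W 23.4 yaw 52.4 z 50.1 rgb [89.  83.5 78. ]
```

View pics/t2.png

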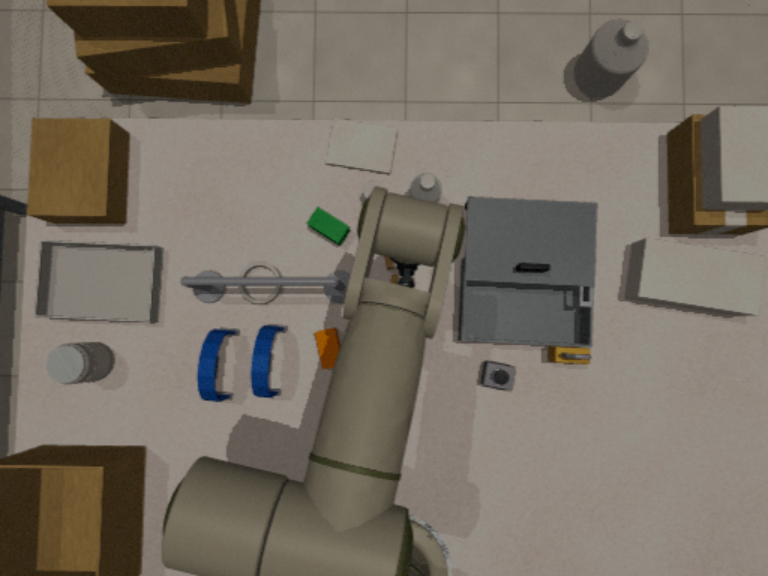

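View pics/w2.png

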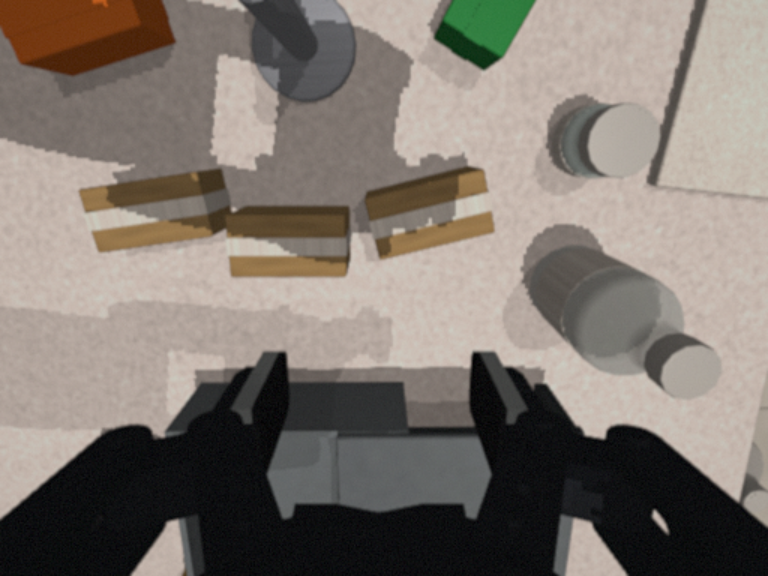

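```bash
python3 go.py 572.4 -11 14 -2.4
```

```text
t 7.25 pos [634.  -22.  206.1] phi 87.46 grip 0.705 F [-0.4 -0.2 -0. ]
after turn turn 89.86 tx -8.4 ty 192.1 tz -62.0
now turn 89.86 tx -62.0 ty 192.1 tz 8.3
```

Call:
{"op": "drive_tool", "data": {
  "gripper": [0.2,0.2,0.2,0.2,0.2,0.2,0.2,0.2,0.2,0.2,0.2,0.2,0.2,0.2,0.2,0.2,0.2,0.2],
  "offset": [
    [0,0,0],
    [0,0,0],
    [0,0,0],
    [0,0,0],
    [0,0,0],
    [0,0,0],
    [0,0,0],
    [0,0,0],
    [0,0,0],
    [0,0,0],
    [0,0,0],
    [0,0,0],
    [0,0,0],
    [-0.004,0.01,-0.031],
    [-0.004,0.02,-0.031],
    [0,0.025,0],
    [0,0.025,0],
    [0,0,0]
  ],
  "turn": [6.91,6.91,6.91,6.91,6.91,6.91,6.91,6.91,6.91,6.91,6.91,6.91,6.91,0,0,0,0,0]
}}

```text
time_s: 8.75
eef_pos: [570.0, -10.9, 122.2]
ee_rot: [0.488, -0.491, 0.513, -0.508]
force: [-0.4, 0.3, -1.0]
grip_width: 0.798
```

```bash
python3 go.py 572.4 -11 13 -2.4; python3 cart.py wrist w3.png
```

```text
t 8.75 pos [570.  -10.9 122.2] phi -2.39 grip 0.798 F [-0.4  0.3 -1. ]
after turn turn 0.01 tx -0.0 ty 109.2 tz 2.4
now turn 0.01 tx -0.0 ty 109.2 tz 2.4
carton? 698.4 121.9 L 34.7 W 34.3 yaw -32.0 z 50.6 rgb [ 37. 112.  52.]
carton? 666.7 5.1 L 76.7 W 42.1 yaw 11.6 z 51.0 rgb [152. 120.  78.]
carton? 573.2 -11.0 L 79.0 W 42.1 yaw -2.6 z 51.0 rgb [121. 104.  75.]
carton? 591.7 110.7 L 19.7 W 9.4 yaw 26.6 z 50.2 rgb [65. 65. 67.]
carton? 485.1 14.7 L 79.4 W 42.1 yaw 6.0 z 51.0 rgb [100.  84.  59.]
carton? 496.6 141.0 L 44.7 W 13.4 yaw 87.3 z 47.2 rgb [92. 44. 13.]
carton? 428.9 124.3 L 31.6 W 14.8 yaw -78.2 z 50.9 rgb [120.  57.  18.]
```

View pics/w3.png

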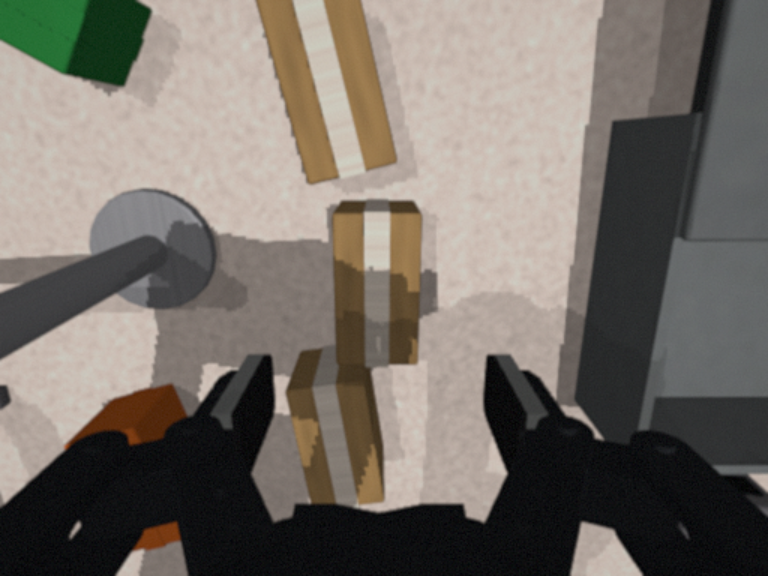

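Call:
{"op": "drive_tool", "data": {
  "gripper": [0.2,0.2,0.2,0.2,0.2,0.2,0.2,1,1,1,1,1,1,1],
  "offset": [
    [0,0.02,0.002],
    [0,0.022,0],
    [0,0.022,0],
    [0,0.022,0],
    [0,0.016,0],
    [0,0.007,0],
    [0,0,0],
    [0,0,0],
    [0,0,0],
    [0,0,0],
    [0,0,0],
    [0,0,0],
    [0,0,0],
    [0,0,0]
  ],
  "turn": [0,0,0,0,0,0,0,0,0,0,0,0,0,0],
  "force": 30
}}

```text
time_s: 9.97
eef_pos: [575.4, -10.4, 19.1]
ee_rot: [-0.491, 0.489, -0.509, 0.511]
force: [-0.4, -0.5, 7.0]
grip_width: 0.486
```

Call:
{"op": "drive_tool", "data": {
  "gripper": [1,1,1,1,1,1,1,1],
  "offset": [
    [0,-0.01,0],
    [0,-0.025,0],
    [0,-0.025,0],
    [0,-0.025,0],
    [0,-0.025,0],
    [0,-0.025,0],
    [0,-0.015,0],
    [0,0,0]
  ],
  "turn": [0,0,0,0,0,0,0,0]
}}

```text
time_s: 10.63
eef_pos: [575.6, -10.3, 171.5]
ee_rot: [-0.491, 0.489, -0.508, 0.512]
force: [-0.4, 0.1, -0.8]
grip_width: 0.486
```

```bash
cat > bx.py <<'E'
import numpy as np,sys
O=np.array([559.3,-266.4]);t=np.radians(-2.5)
M=np.array([[np.cos(t),-np.sin(t)],[np.sin(t),np.cos(t)]])
def b2w(x,y): return O+M@[x,y]
def w2b(x,y): return M.T@(np.array([x,y])-O)
if __name__=='__main__':
    for y in (-70,5,80): print(y,b2w(-32,y))
E
python3 bx.py; python3 go.py 530 -186 180 -2.5
```

```text
-70 [ 524.27709979 -334.93755512]
5 [ 527.54855385 -260.0089385 ]
80 [ 530.8200079  -185.08032188]
t 10.63 pos [575.6 -10.3 171.5] phi -2.28 grip 0.486 F [-0.4  0.1 -0.8]
after turn turn 0.22 tx 177.6 ty -8.5 tz -37.9
now turn 0.22 tx 177.4 ty -8.5 tz -38.6
```

Call:
{"op": "drive_tool", "data": {
  "gripper": [1,1,1,1,1,1,1,1,1,1,1,1,1,1,1],
  "offset": [
    [0.023,0,-0.0044],
    [0.023,0,-0.0044],
    [0.023,0,-0.0044],
    [0.023,0,-0.0044],
    [0.023,0,-0.0044],
    [0.023,0,-0.0044],
    [0.023,0,-0.0044],
    [0.023,0,-0.0044],
    [0,0,0],
    [0,0.02,0],
    [0,0.02,0],
    [0,0.02,0],
    [0,0.01,0],
    [0,0,0],
    [0,0,0]
  ],
  "turn": [0.2,0,0,0,0,0,0,0,0,0,0,0,0,0,0]
}}

```text
time_s: 11.88
eef_pos: [531.3, -192.1, 97.4]
ee_rot: [0.489, -0.489, 0.511, -0.51]
force: [0.4, -0.4, -1.4]
grip_width: 0.492
```

```bash
python3 go.py 533 -193.1 26 -2.5; python3 - <<'E'
from h import *
im,d=ctrl.capture('wrist'); save(im,'w4.png')
E
```

```text
t 11.88 pos [ 531.3 -192.1   97.4] phi -2.47 grip 0.492 F [ 0.4 -0.4 -1.4]
after turn turn 0.03 tx 0.9 ty 71.4 tz 1.8
now turn 0.03 tx 0.9 ty 71.4 tz 1.8
```

View pics/w4.png

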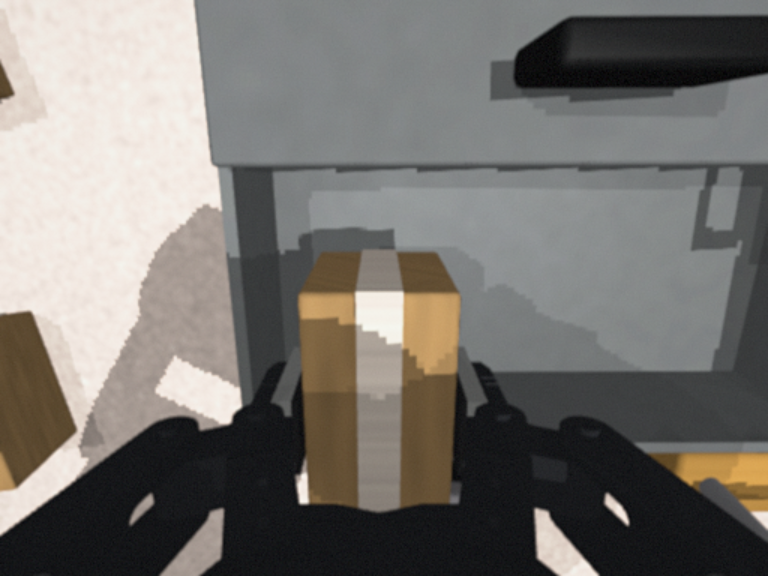

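Call:
{"op": "drive_tool", "data": {
  "gripper": [1,1,1,1,1,1,1],
  "offset": [
    [0.004,0.012,0.001],
    [0,0.015,0],
    [0,0.015,0],
    [0,0.012,0],
    [0,0.008,0],
    [0,0.004,0],
    [0,0,0]
  ],
  "turn": [0,0,0,0,0,0,0]
}}

```text
time_s: 12.52
eef_pos: [531.9, -196.4, 30.7]
ee_rot: [0.489, -0.489, 0.511, -0.51]
force: [0.2, 0.5, -1.2]
grip_width: 0.484
```

Call:
{"op": "drive_tool", "data": {
  "gripper": [1,1,1,1,0.45,0.45,0.45,0.45,0.45,0.45,0.45,0.45,0.45,0.45],
  "offset": [
    [0,0.003,0],
    [0,0.002,0],
    [0,0,0],
    [0,0,0],
    [0,0,0],
    [0,0,0],
    [0,0,0],
    [0,0,0],
    [0,-0.015,0],
    [0,-0.025,0],
    [0,-0.03,0],
    [0,-0.03,0],
    [0,-0.03,0],
    [0,-0.02,0]
  ],
  "turn": [0,0,0,0,0,0,0,0,0,0,0,0,0,0]
}}

```text
time_s: 13.68
eef_pos: [532.6, -196.7, 179.5]
ee_rot: [-0.489, 0.489, -0.51, 0.512]
force: [-0.1, -0.1, -0.3]
grip_width: 0.55
```

```bash
python3 cart.py top t3.png;  python3 - <<'E'
from h import *
im,d=ctrl.capture('wrist'); save(im,'w5.png')
E
python3 go.py 666.7 4.7 150 11.7
```

```text
carton? 713.0 138.9 L 78.6 W 42.6 yaw 58.9 z 49.5 rgb [ 27. 101.  44.]
carton? 667.3 4.1 L 79.0 W 41.8 yaw 11.8 z 49.8 rgb [118.   94.   59.5]
carton? 483.6 13.9 L 78.4 W 41.7 yaw 5.8 z 50.1 rgb [117.  94.  59.]
carton? 459.4 133.2 L 78.1 W 42.1 yaw 13.1 z 49.8 rgb [147.  83.   0.]
t 13.78 pos [ 533.4 -197.2  180.1] phi -2.48 grip 0.551 F [1.2 0.4 0.7]
after turn turn -14.18 tx -170.7 ty 30.1 tz 171.5
now turn -14.18 tx -207.5 ty 30.1 tz 124.4
```

View pics/w5.png

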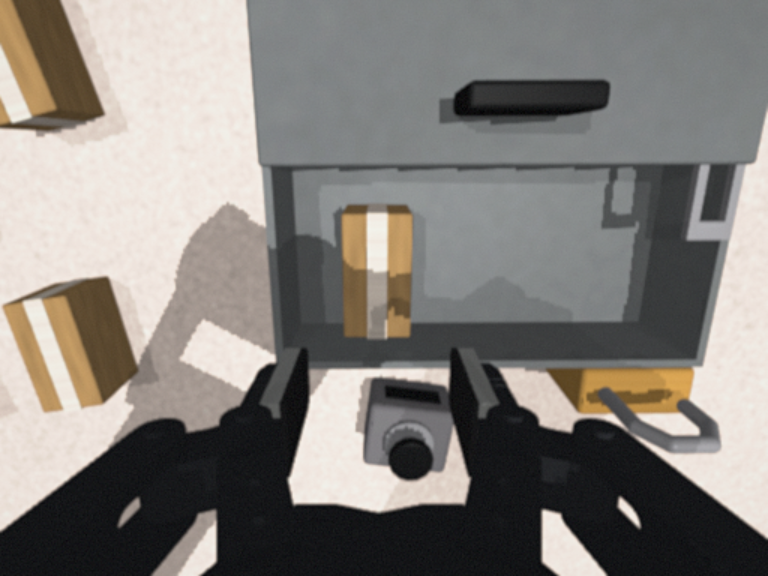

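Call:
{"op": "drive_tool", "data": {
  "gripper": [0.25,0.25,0.25,0.25,0.25,0.25,0.25,0.25,0.25,0.25,0.25,0.25,0.25,0.25,0.25,0.25,0.25],
  "offset": [
    [0,0,0],
    [0,0,0],
    [-0.0213,0,0.0214],
    [-0.0213,0,0.0214],
    [-0.0213,0,0.0214],
    [-0.0213,0,0.0214],
    [-0.0213,0,0.0214],
    [-0.0213,0,0.0214],
    [-0.0213,0,0.0214],
    [-0.0213,0,0.0214],
    [0,0.01,0],
    [0,0.02,0],
    [0,0.02,0],
    [0,0.02,0],
    [0,0.01,0],
    [0,0,0],
    [0,0,0]
  ],
  "turn": [-7.09,-7.09,0,0,0,0,0,0,0,0,0,0,0,0,0,0,0]
}}

```text
time_s: 15.2
eef_pos: [665.1, 4.9, 96.2]
ee_rot: [-0.548, 0.548, -0.447, 0.446]
force: [1.0, 0.5, 0.6]
grip_width: 0.752
```

```bash
python3 go.py 667 4.4 15 11.7; python3 cart.py wrist|grep -v 'rgb \[ *[0-9][0-9]\.'
```

```text
t 15.2 pos [665.1   4.9  96.2] phi 11.68 grip 0.752 F [1.  0.5 0.6]
after turn turn -0.02 tx 0.9 ty 81.2 tz 1.8
now turn -0.02 tx 0.9 ty 81.2 tz 1.8
carton? 667.8 5.3 L 79.6 W 42.1 yaw 11.5 z 51.0 rgb [102.  94.  69.]
```

Call:
{"op": "drive_tool", "data": {
  "gripper": [0.25,0.25,0.25,0.25,0.25,0.25,0.25,1,1,1,1,1,1,1],
  "offset": [
    [0,0.015,0.002],
    [0,0.018,0],
    [0,0.018,0],
    [0,0.015,0],
    [0,0.01,0],
    [0,0.005,0],
    [0,0,0],
    [0,0,0],
    [0,0,0],
    [0,0,0],
    [0,0,0],
    [0,0,0],
    [0,0,0],
    [0,0,0]
  ],
  "turn": [0,0,0,0,0,0,0,0,0,0,0,0,0,0]
}}

```text
time_s: 16.42
eef_pos: [667.9, 5.4, 16.7]
ee_rot: [0.549, -0.548, 0.446, -0.447]
force: [-0.6, -0.7, 6.6]
grip_width: 0.485
```

Call:
{"op": "drive_tool", "data": {
  "gripper": [1,1,1,1,1,1,1,1,1,1],
  "offset": [
    [0,-0.01,0],
    [0,-0.025,0],
    [0,-0.025,0],
    [0,-0.025,0],
    [0,-0.025,0],
    [0,-0.025,0],
    [0,-0.015,0],
    [0,0,0],
    [0,0,0],
    [0,0,0]
  ],
  "turn": [0,0,0,0,0,0,0,7.1,7.1,0]
}}

```text
time_s: 17.25
eef_pos: [666.9, 5.6, 165.8]
ee_rot: [0.488, -0.488, 0.512, -0.512]
force: [-0.9, -0.3, -1.9]
grip_width: 0.488
```

```bash
python3 -c "
from bx import *
print(b2w(-32,-5),b2w(-32,-70))"; python3 go.py 527 -270 170 -2.5
cat > inbox.py <<'E'
from h import *; from bx import *; import sys
n=sys.argv[1]; s=ctrl.sense(); im,d=ctrl.capture(n); X=cloud(n,d,s)
B=(X[...,:2]-O)@M
m=(X[...,2]>48)&(X[...,2]<62)&(abs(B[...,0]+10)<65)&(abs(B[...,1])<120)
k,l,st,c=cv2.connectedComponentsWithStats(m.astype(np.uint8))
for i in range(1,k):
    if st[i,4]<150: continue
    r=cv2.minAreaRect(B[l==i].astype(np.float32)); print(st[i,4],np.round(r[0],1),np.round(r[1],1),round(r[2],1),'z',np.round(np.median(X[l==i][:,2]),1))
if len(sys.argv)>2: save(im,sys.argv[2])
E
python3 inbox.py top
```

```text
[ 527.11235997 -269.99942071] [ 524.27709979 -334.93755512]
t 17.25 pos [666.9   5.6 165.8] phi -2.76 grip 0.488 F [-0.9 -0.3 -1.9]
after turn turn -0.26 tx 281.4 ty -4.2 tz -127.8
now turn -0.26 tx 282.0 ty -4.2 tz -126.5
360 [-33.5  67. ] [42.  78.7] 89.0 z 55.2
```

Call:
{"op": "drive_tool", "data": {
  "gripper": [1,1,1,1,1,1,1,1,1,1,1,1,1,1,1,1,1,1],
  "offset": [
    [0.0232,0,-0.0106],
    [0.0232,0,-0.0106],
    [0.0232,0,-0.0106],
    [0.0232,0,-0.0106],
    [0.0232,0,-0.0106],
    [0.0232,0,-0.0106],
    [0.0232,0,-0.0106],
    [0.0232,0,-0.0106],
    [0.0232,0,-0.0106],
    [0.0232,0,-0.0106],
    [0.0232,0,-0.0106],
    [0.0232,0,-0.0106],
    [0,0,0],
    [0,0.02,0],
    [0,0.02,0],
    [0,0.02,0],
    [0,0.01,0],
    [0,0,0]
  ],
  "turn": [-0.26,0,0,0,0,0,0,0,0,0,0,0,0,0,0,0,0,0]
}}

```text
time_s: 18.8
eef_pos: [528.2, -266.6, 93.2]
ee_rot: [0.491, -0.491, 0.511, -0.508]
force: [0.5, -0.2, -1.9]
grip_width: 0.485
```

```bash
python3 go.py 527 -267 23 -2.5; python3 cart.py top
```

```text
t 18.8 pos [ 528.2 -266.6   93.2] phi -2.1 grip 0.485 F [ 0.5 -0.2 -1.9]
after turn turn 0.4 tx 0.4 ty 70.2 tz -1.2
now turn 0.4 tx 0.4 ty 70.2 tz -1.2
carton? 713.0 138.6 L 79.0 W 42.1 yaw 58.1 z 49.5 rgb [ 28. 102.  44.]
carton? 483.6 14.0 L 78.3 W 41.8 yaw 5.8 z 49.9 rgb [119.   95.5  59. ]
carton? 459.3 133.4 L 77.9 W 42.4 yaw 13.3 z 50.2 rgb [149.  84.   0.]
```

Call:
{"op": "drive_tool", "data": {
  "gripper": [1,1,1,1,1,1,1,0.45,0.45,0.45,0.45,0.45,0.45,0.45,0.45,0.45,0.45],
  "offset": [
    [0,0.015,-0.001],
    [0,0.018,0],
    [0,0.017,0],
    [0,0.012,0],
    [0,0.006,0],
    [0,0.002,0],
    [0,0,0],
    [0,0,0],
    [0,0,0],
    [0,0,0],
    [0,0,0],
    [0,-0.015,0],
    [0,-0.025,0],
    [0,-0.03,0],
    [0,-0.03,0],
    [0,-0.03,0],
    [0,-0.02,0]
  ],
  "turn": [0.4,0,0,0,0,0,0,0,0,0,0,0,0,0,0,0,0]
}}

```text
time_s: 20.27
eef_pos: [528.6, -267.9, 178.8]
ee_rot: [-0.489, 0.488, -0.51, 0.513]
force: [0.6, 0.2, -0.6]
grip_width: 0.551
```

```bash
python3 inbox.py wrist w6.png; python3 cart.py top; python3 go.py 484 14.5 170 5.9
```

```text
3979 [-30.5  -4. ] [42. 79.] 90.0 z 56.0
4074 [-32.6  67.3] [42.4 79.4] 89.9 z 55.9
carton? 713.1 138.8 L 79.6 W 42.1 yaw 58.3 z 49.7 rgb [ 28.  102.5  45. ]
carton? 483.6 14.0 L 78.5 W 41.7 yaw 5.8 z 50.2 rgb [120.   96.5  61. ]
carton? 459.4 133.3 L 78.2 W 42.2 yaw 13.2 z 49.6 rgb [150.  84.   0.]
t 20.37 pos [ 529.3 -268.5  179.5] phi -2.64 grip 0.548 F [0.2 0.5 0.3]
after turn turn -8.54 tx -286.1 ty 9.5 tz -15.9
now turn -8.54 tx -280.6 ty 9.5 tz -58.2
```

Call:
{"op": "drive_tool", "data": {
  "gripper": [0.25,0.25,0.25,0.25,0.25,0.25,0.25,0.25,0.25,0.25,0.25,0.25,0.25,0.25,0.25,0.25,0.25,0.25,0.25],
  "offset": [
    [0,0,0],
    [0,0,0],
    [-0.026,0,-0.0014],
    [-0.026,0,-0.0014],
    [-0.026,0,-0.0014],
    [-0.026,0,-0.0014],
    [-0.026,0,-0.0014],
    [-0.026,0,-0.0014],
    [-0.026,0,-0.0014],
    [-0.026,0,-0.0014],
    [-0.026,0,-0.0014],
    [-0.026,0,-0.0014],
    [-0.026,0,-0.0014],
    [0,0.01,0],
    [0,0.02,0],
    [0,0.02,0],
    [0,0.02,0],
    [0,0.01,0],
    [0,0,0]
  ],
  "turn": [-4.27,-4.27,0,0,0,0,0,0,0,0,0,0,0,0,0,0,0,0,0]
}}

```text
time_s: 21.95
eef_pos: [482.0, 15.3, 93.0]
ee_rot: [-0.524, 0.526, -0.475, 0.472]
force: [0.4, -0.4, 0.1]
grip_width: 0.741
```

```bash
python3 go.py 484.2 14.4 15 5.8; python3 cart.py wrist|grep -v 'rgb \[ *[0-9][0-9]\.'
```

```text
t 21.95 pos [482.   15.3  93. ] phi 5.87 grip 0.741 F [ 0.4 -0.4  0.1]
after turn turn 0.07 tx 1.1 ty 78.0 tz 2.1
now turn 0.07 tx 1.1 ty 78.0 tz 2.0
carton? 459.6 133.7 L 79.7 W 43.4 yaw 13.3 z 50.8 rgb [111.  54.  18.]
```

```bash
python3 cart.py wrist w7.png
```

```text
carton? 586.3 110.1 L 19.3 W 8.0 yaw -23.5 z 50.0 rgb [53. 53. 54.]
carton? 484.7 14.8 L 79.3 W 42.2 yaw 5.8 z 51.1 rgb [94. 87. 65.]
carton? 459.8 133.9 L 79.4 W 43.4 yaw 13.4 z 50.8 rgb [111.  54.  18.]
```

Call:
{"op": "drive_tool", "data": {
  "gripper": [0.25,0.25,0.25,0.25,0.25,0.25,0.25,1,1,1,1,1,1,1],
  "offset": [
    [0.001,0.015,0.002],
    [0,0.018,0],
    [0,0.018,0],
    [0,0.014,0],
    [0,0.009,0],
    [0,0.004,0],
    [0,0,0],
    [0,0,0],
    [0,0,0],
    [0,0,0],
    [0,0,0],
    [0,0,0],
    [0,0,0],
    [0,0,0]
  ],
  "turn": [0,0,0,0,0,0,0,0,0,0,0,0,0,0]
}}

```text
time_s: 23.22
eef_pos: [486.2, 14.4, 18.3]
ee_rot: [0.525, -0.525, 0.473, -0.474]
force: [-0.7, 0.8, 6.6]
grip_width: 0.485
```

Call:
{"op": "drive_tool", "data": {
  "gripper": [1,1,1,1,1,1,1,1,1,1],
  "offset": [
    [0,-0.01,0],
    [0,-0.025,0],
    [0,-0.025,0],
    [0,-0.025,0],
    [0,-0.025,0],
    [0,-0.025,0],
    [0,-0.025,0],
    [0,0,0],
    [0,0,0],
    [0,0,0]
  ],
  "turn": [0,0,0,0,0,0,0,4.2,4.2,0]
}}

```text
time_s: 24.05
eef_pos: [485.2, 14.6, 178.1]
ee_rot: [-0.488, 0.488, -0.511, 0.512]
force: [0.8, -0.1, -2.0]
grip_width: 0.486
```

```bash
python3 go.py 525 -335 175 -2.5
```

```text
t 24.05 pos [485.2  14.6 178.1] phi -2.65 grip 0.486 F [ 0.8 -0.1 -2. ]
after turn turn -0.15 tx 347.5 ty 3.1 tz 55.0
now turn -0.15 tx 347.3 ty 3.1 tz 55.9
```

Call:
{"op": "drive_tool", "data": {
  "gripper": [1,1,1,1,1,1,1,1,1,1,1,1,1,1,1,1,1,1,1,1],
  "offset": [
    [0.0247,0,0.0037],
    [0.0247,0,0.0037],
    [0.0247,0,0.0037],
    [0.0247,0,0.0037],
    [0.0247,0,0.0037],
    [0.0247,0,0.0037],
    [0.0247,0,0.0037],
    [0.0247,0,0.0037],
    [0.0247,0,0.0037],
    [0.0247,0,0.0037],
    [0.0247,0,0.0037],
    [0.0247,0,0.0037],
    [0.0247,0,0.0037],
    [0.0247,0,0.0037],
    [0,0,0],
    [0,0.02,0],
    [0,0.02,0],
    [0,0.02,0],
    [0,0,0],
    [0,0,0]
  ],
  "turn": [-0.15,0,0,0,0,0,0,0,0,0,0,0,0,0,0,0,0,0,0,0]
}}

```text
time_s: 25.72
eef_pos: [522.6, -332.6, 117.1]
ee_rot: [0.49, -0.49, 0.511, -0.509]
force: [0.2, -0.6, -1.2]
grip_width: 0.485
```

```bash
python3 go.py 522.4 -332.9 24.5 -2.5;python3 - <<'E'
from h import *
im,d=ctrl.capture('wrist'); save(im,'w8.png')
E
```

```text
t 25.72 pos [ 522.6 -332.6  117.1] phi -2.27 grip 0.485 F [ 0.2 -0.6 -1.2]
after turn turn 0.23 tx 0.3 ty 92.6 tz -0.2
now turn 0.23 tx 0.3 ty 92.6 tz -0.2
```

View pics/w8.png

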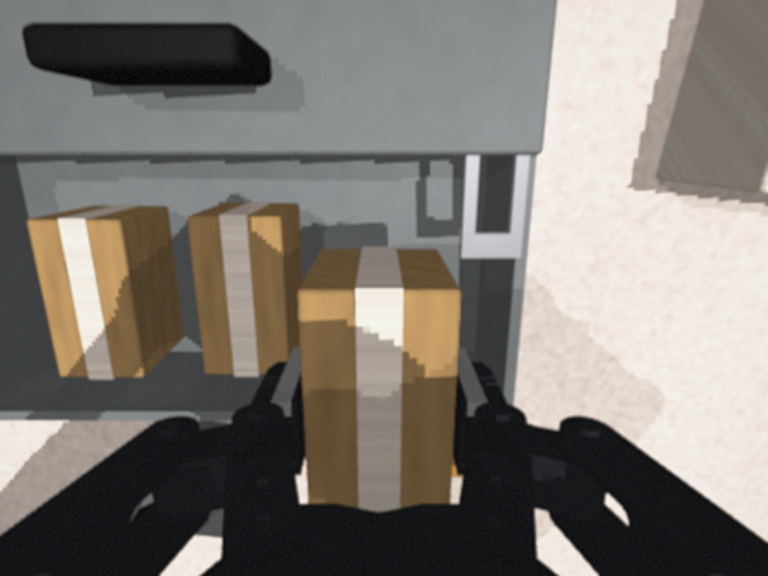

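Call:
{"op": "drive_tool", "data": {
  "gripper": [1,1,1,1,1,1,1,1,1],
  "offset": [
    [0.002,0.015,0],
    [0,0.018,0],
    [0,0.018,0],
    [0,0.015,0],
    [0,0.012,0],
    [0,0.008,0],
    [0,0.004,0],
    [0,0.001,0],
    [0,0,0]
  ],
  "turn": [0.2,0,0,0,0,0,0,0,0]
}}

```text
time_s: 26.52
eef_pos: [523.1, -335.3, 26.9]
ee_rot: [-0.489, 0.489, -0.511, 0.511]
force: [1.1, 1.2, -0.9]
grip_width: 0.484
```

Call:
{"op": "drive_tool", "data": {
  "gripper": [1,1,1,0.45,0.45,0.45,0.45,0.45,0.45,0.45,0.45,0.45,0.45],
  "offset": [
    [0,0.002,0],
    [0,0.001,0],
    [0,0,0],
    [0,0,0],
    [0,0,0],
    [0,0,0],
    [0,0,0],
    [0,-0.015,0],
    [0,-0.025,0],
    [0,-0.03,0],
    [0,-0.03,0],
    [0,-0.03,0],
    [0,-0.02,0]
  ],
  "turn": [0,0,0,0,0,0,0,0,0,0,0,0,0]
}}

```text
time_s: 27.6
eef_pos: [523.3, -335.5, 176.7]
ee_rot: [-0.489, 0.489, -0.51, 0.512]
force: [0.2, -0.6, 0.0]
grip_width: 0.547
```

```bash
python3 inbox.py wrist w9.png; python3 - <<'E'
from h import *
im,d=ctrl.capture('top'); save(im,'t9.png')
E
python3 go.py 624.5 -269.2 190 87.5
```

```text
4156 [-30.7  -4.2] [42.1 79.3] 89.9 z 55.9
4321 [-32.6  67. ] [42.7 79.3] 90.0 z 55.7
4006 [-34.1 -71.5] [42.  78.6] 89.9 z 56.0
t 27.7 pos [ 524.  -336.1  177.5] phi -2.55 grip 0.55 F [ 0.8 -0.6  0. ]
after turn turn -90.05 tx 97.5 ty -12.5 tz 71.2
now turn -90.05 tx -71.3 ty -12.5 tz 97.5
```

View pics/w9.png

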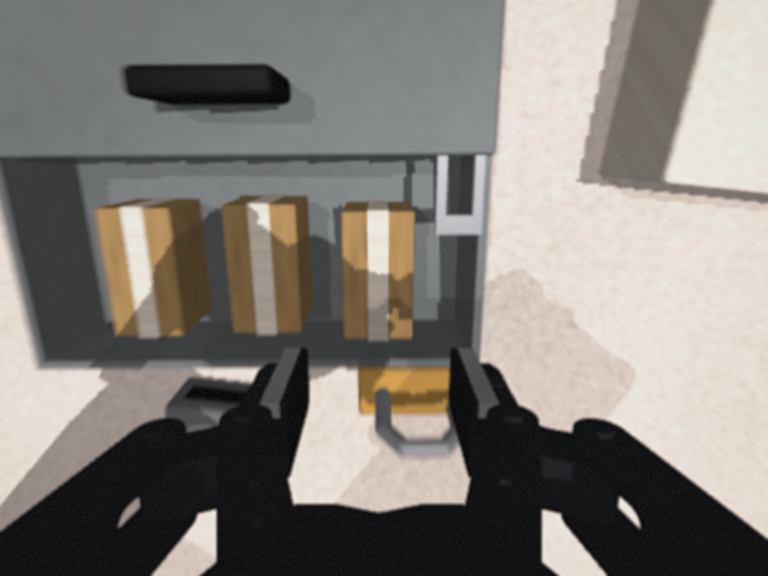

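Call:
{"op": "drive_tool", "data": {
  "gripper": [0.3,0.3,0.3,0.3,0.3,0.3,0.3,0.3,0.3,0.3,0.3,0.3,0.3,0.3,0.3,0.3,0.3,0.3,0.3],
  "offset": [
    [0,0,0],
    [0,0,0],
    [0,0,0],
    [0,0,0],
    [0,0,0],
    [0,0,0],
    [0,0,0],
    [0,0,0],
    [0,0,0],
    [0,0,0],
    [0,0,0],
    [0,0,0],
    [0,0,0],
    [0.0244,0,0.0178],
    [0.0244,0,0.0178],
    [0.0244,0,0.0178],
    [0.0244,0,0.0178],
    [0,0,0],
    [0,0,0]
  ],
  "turn": [-6.93,-6.93,-6.93,-6.93,-6.93,-6.93,-6.93,-6.93,-6.93,-6.93,-6.93,-6.93,-6.93,0,0,0,0,0,0]
}}

```text
time_s: 29.28
eef_pos: [623.8, -267.0, 171.7]
ee_rot: [0.707, -0.707, 0.015, -0.014]
force: [-0.0, -0.1, -0.3]
grip_width: 0.702
```

```bash
python3 go.py 624.5 -269.2 87 87.5
```

```text
t 29.28 pos [ 623.8 -267.   171.7] phi 87.65 grip 0.702 F [-0.  -0.1 -0.3]
after turn turn 0.15 tx 0.8 ty 84.7 tz -2.2
now turn 0.15 tx 0.8 ty 84.7 tz -2.2
```

Call:
{"op": "drive_tool", "data": {
  "gripper": [0.3,0.3,0.3,0.3,0.3,0.3,0.3,1,1,1,1,1,1],
  "offset": [
    [0.001,0.015,-0.002],
    [0,0.02,0],
    [0,0.02,0],
    [0,0.017,0],
    [0,0.01,0],
    [0,0.003,0],
    [0,0,0],
    [0,0,0],
    [0,0,0],
    [0,0,0],
    [0,0,0],
    [0,0,0],
    [0,0,0]
  ],
  "turn": [0,0,0,0,0,0,0,0,0,0,0,0,0]
}}

```text
time_s: 30.37
eef_pos: [624.3, -270.4, 89.1]
ee_rot: [-0.707, 0.707, -0.015, 0.015]
force: [-3.0, -0.6, 6.2]
grip_width: 0.131
```

Call:
{"op": "drive_tool", "data": {
  "gripper": [1,1,1,1,1,1,1,1,1,1,1,1,1,1,1],
  "offset": [
    [-0.008,0,0],
    [-0.012,0,0],
    [-0.012,0,0],
    [-0.012,0,0],
    [-0.012,0,0],
    [-0.012,0,0],
    [-0.012,0,0],
    [-0.012,0,0],
    [-0.01,0,0],
    [-0.008,0,0],
    [-0.006,0,0],
    [-0.002,0,0],
    [-0.002,0,0],
    [0,0,0],
    [0,0,0]
  ],
  "turn": [0,0,0,0,0,0,0,0,0,0,0,0,0,0,0]
}}

```text
time_s: 31.62
eef_pos: [504.6, -265.7, 89.1]
ee_rot: [-0.706, 0.707, -0.015, 0.015]
force: [-2.1, -2.9, 8.4]
grip_width: 0.138
```

Call:
{"op": "drive_tool", "data": {
  "gripper": [1,1,1,1],
  "offset": [
    [-0.002,0,0],
    [-0.002,0,0],
    [0,0,0],
    [0,0,0]
  ],
  "turn": [0,0,0,0]
}}

```text
time_s: 31.95
eef_pos: [504.3, -265.7, 89.1]
ee_rot: [-0.706, 0.708, -0.012, 0.019]
force: [23.4, -4.4, -5.2]
grip_width: 0.132
```

Call:
{"op": "drive_tool", "data": {
  "gripper": [1,0.5,0.5,0.5,0.5,0.5,0.5,0.5,0.5,0.5,0.5,0.5],
  "offset": [
    [0.002,0,0],
    [0,0,0],
    [0,0,0],
    [0,0,0],
    [0,-0.02,0],
    [0,-0.03,0],
    [0,-0.03,0],
    [0,-0.03,0],
    [0,-0.03,0],
    [0,-0.01,0],
    [0,0,0],
    [0,0,0]
  ],
  "turn": [0,0,0,0,0,0,0,0,0,0,0,0]
}}

```text
time_s: 32.95
eef_pos: [502.1, -264.7, 237.2]
ee_rot: [0.707, -0.707, 0.016, -0.015]
force: [-0.3, -0.0, -0.6]
grip_width: 0.502
```

```bash
python3 - <<'E'
from h import *; from bx import *
s=ctrl.sense(); im,d=ctrl.capture('wrist'); save(im,'w10.png'); X=cloud('wrist',d,s)
m=(X[...,2]>116)&(X[...,2]<130)
k,l,st,c=cv2.connectedComponentsWithStats(m.astype(np.uint8))
for i in range(1,k):
    if st[i,4]<60: continue
    r=cv2.minAreaRect(X[l==i][:,:2].astype(np.float32)); print(st[i,4],np.round(r[0],1),np.round(r[1],1),round(r[2],1),'box',w2b(*r[0]))
im,d=ctrl.capture('scene'); save(im,'s10.png')
E
python3 go.py
```

```text
891 [ 504.1 -264.1] [59.5 11.6] 87.4 box [-55.27073186  -0.10063189]
t 33.05 pos [ 501.8 -264.5  236.3] phi 87.53 grip 0.5 F [-0.4  1.2  0.1]
```

View pics/w10.png

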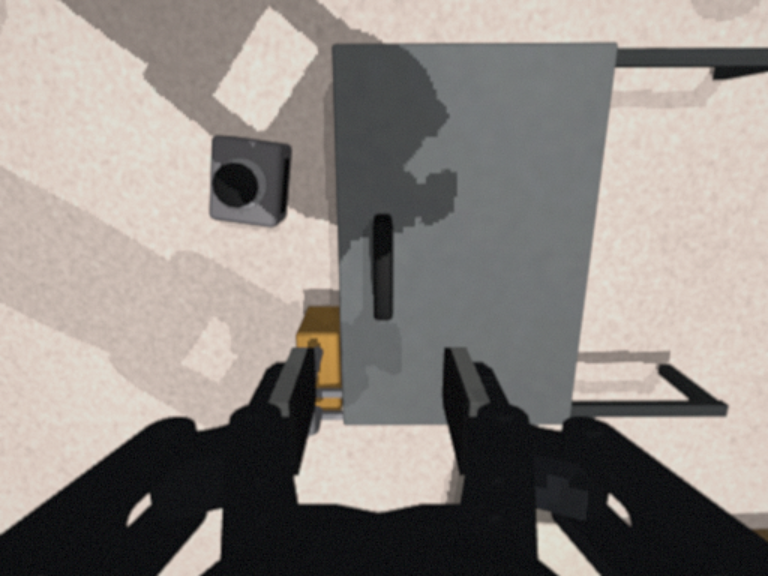

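```bash
python3 -c "
from bx import *
print(b2w(-103,-93))"; python3 go.py 452.4 -354.8 160 -2.5
```

```text
[ 452.34143015 -354.81868771]
t 33.05 pos [ 501.8 -264.5  236.3] phi 87.53 grip 0.5 F [-0.4  1.2  0.1]
after turn turn 90.03 tx 92.3 ty 76.3 tz -45.4
now turn 90.03 tx -45.5 ty 76.3 tz -92.3
```

Call:
{"op": "drive_tool", "data": {
  "gripper": [1,1,1,1,1,1,1,1,1,1,1,1,1,1,1,1,1,1,1,1],
  "offset": [
    [0,0,0],
    [0,0,0],
    [0,0,0],
    [0,0,0],
    [0,0,0],
    [0,0,0],
    [0,0,0],
    [0,0,0],
    [0,0,0],
    [0,0,0],
    [0,0,0],
    [0,0,0],
    [0,0,0],
    [0.023,0,-0.0113],
    [0.023,0,-0.0113],
    [0.023,0,-0.0113],
    [0.023,0,-0.0113],
    [0,0.02,0],
    [0,0.02,0],
    [0,0.02,0]
  ],
  "turn": [6.93,6.93,6.93,6.93,6.93,6.93,6.93,6.93,6.93,6.93,6.93,6.93,6.93,0,0,0,0,0,0,0]
}}

```text
time_s: 34.72
eef_pos: [452.4, -354.8, 175.8]
ee_rot: [0.489, -0.488, 0.512, -0.51]
force: [-0.2, 0.1, -0.7]
grip_width: -0.001
```

Call:
{"op": "drive_tool", "data": {
  "gripper": [1,1,1],
  "offset": [
    [0,0.01,0],
    [0,0,0],
    [0,0,0]
  ],
  "turn": [0,0,0]
}}

```text
time_s: 34.97
eef_pos: [453.1, -354.7, 168.0]
ee_rot: [0.489, -0.489, 0.511, -0.511]
force: [0.4, -0.3, -0.3]
grip_width: -0.0
```

```bash
python3 go.py 452.4 -354.8 128 -2.5; python3 - <<'E'
from h import *
im,d=ctrl.capture('wrist'); save(im,'w11.png')
E
```

```text
t 34.97 pos [ 453.1 -354.7  168. ] phi -2.55 grip -0.0 F [ 0.4 -0.3 -0.3]
after turn turn -0.05 tx 0.1 ty 40.0 tz -0.7
now turn -0.05 tx 0.1 ty 40.0 tz -0.7
```

View pics/w11.png

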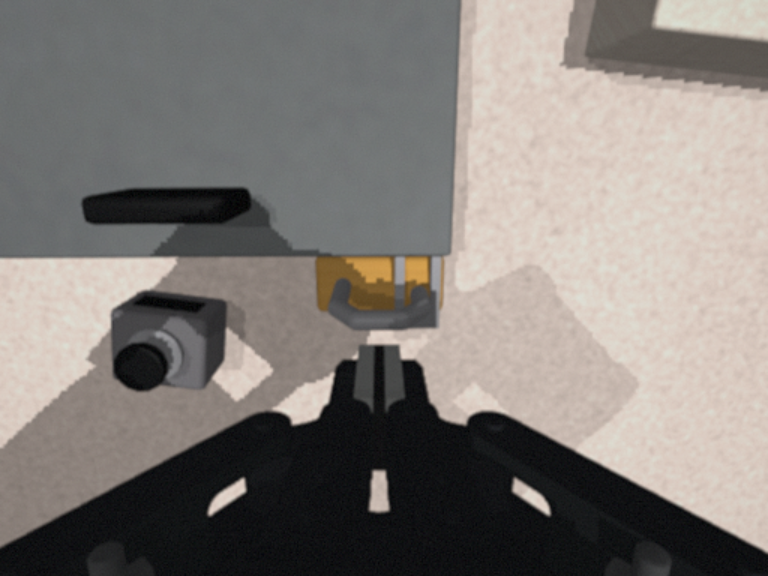

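Call:
{"op": "drive_tool", "data": {
  "gripper": [1,1,1,1,1,1,1],
  "offset": [
    [0,0.015,0],
    [0,0.015,0],
    [0,0.008,0],
    [0,0.004,0],
    [0,0.004,0],
    [0,0,0],
    [0,0,0]
  ],
  "turn": [0,0,0,0,0,0,0]
}}

```text
time_s: 35.6
eef_pos: [453.4, -355.0, 123.1]
ee_rot: [-0.489, 0.489, -0.511, 0.511]
force: [-1.5, 1.3, 2.5]
grip_width: -0.002
```

Call:
{"op": "drive_tool", "data": {
  "gripper": [1,1,1,1,1,1,1,1],
  "offset": [
    [0,0.003,0],
    [0,0.004,0],
    [0,0.004,0],
    [0,0.004,0],
    [0,0.003,0],
    [0,0.002,0],
    [0,0,0],
    [0,0,0]
  ],
  "turn": [0,0,0,0,0,0,0,0]
}}

```text
time_s: 36.27
eef_pos: [453.4, -355.1, 102.5]
ee_rot: [-0.489, 0.489, -0.511, 0.511]
force: [1.3, 0.3, 5.5]
grip_width: -0.002
```

Call:
{"op": "drive_tool", "data": {
  "gripper": [1,1,1],
  "offset": [
    [0,0.001,0],
    [0,0,0],
    [0,0,0]
  ],
  "turn": [0,0,0]
}}

```text
time_s: 36.52
eef_pos: [453.4, -355.1, 101.9]
ee_rot: [-0.489, 0.489, -0.511, 0.511]
force: [0.1, -0.2, 6.0]
grip_width: -0.002
```

Call:
{"op": "drive_tool", "data": {
  "gripper": [1,1,1,1,1,1,1],
  "offset": [
    [0,-0.02,0],
    [0,-0.03,0],
    [0,-0.03,0],
    [0,-0.03,0],
    [0,-0.02,-0.02],
    [0,0,-0.02],
    [0,0,0]
  ],
  "turn": [0,0,0,0,0,0,0]
}}

```text
time_s: 37.1
eef_pos: [411.3, -353.3, 232.3]
ee_rot: [-0.488, 0.489, -0.511, 0.512]
force: [0.1, 0.6, -0.6]
grip_width: -0.003
```

```bash
python3 - <<'E'
from h import *; from bx import *
s=ctrl.sense(); im,d=ctrl.capture('wrist'); save(im,'w12.png'); X=cloud('wrist',d,s)
B=(X[...,:2]-O)@M
m=(abs(B[...,0]+103)<5)&(abs(B[...,1]+93)<9)
print('shackle z',np.percentile(X[m][:,2],[5,50,95]))
m=(abs(B[...,0]+55)<25)&(abs(B[...,1])<35)&(X[...,2]>116)
print('handle box x',np.median(B[m],0))
for r in ctrl.pinpoint('wrist','shackle_top')[:2]: print(r['score'],w('wrist',r['centre'],s))
E
python3 go.py 433 251.8 230 -4.2
```

```text
shackle z [ 69.21824912 106.30967747 108.26819138]
handle box x [-55.68799563  -1.48920286]
0.88 [ 452.08554758 -353.87440525  105.96768487]
t 37.2 pos [ 412.9 -353.1  231.1] phi -2.61 grip 0.001 F [ 0.6 -0.3 -0.3]
after turn turn 1.59 tx -604.7 ty 1.1 tz -24.2
now turn 1.59 tx -605.2 ty 1.1 tz -7.4
```

View pics/w12.png

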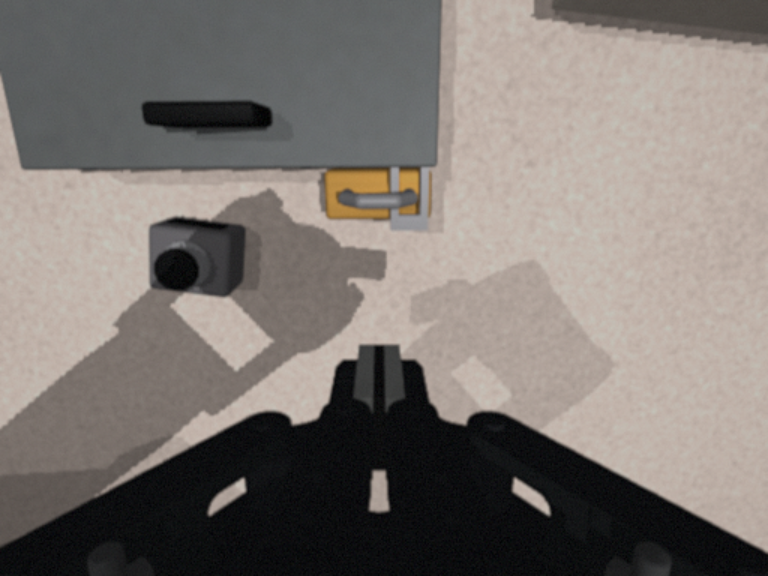

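Call:
{"op": "drive_tool", "data": {
  "gripper": [0.3,0.3,0.3,0.3,0.3,0.3,0.3,0.3,0.3,0.3,0.3,0.3,0.3,0.3,0.3,0.3,0.3,0.3,0.3],
  "offset": [
    [-0.02,0,-0.001],
    [-0.03,0,-0.0014],
    [-0.03,0,-0.0014],
    [-0.03,0,-0.0014],
    [-0.03,0,-0.0014],
    [-0.03,0,-0.0014],
    [-0.03,0,-0.0014],
    [-0.03,0,-0.0014],
    [-0.03,0,-0.0014],
    [-0.03,0,-0.0014],
    [-0.03,0,-0.0014],
    [-0.03,0,-0.0014],
    [-0.03,0,-0.0014],
    [-0.03,0,-0.0014],
    [-0.03,0,-0.0014],
    [-0.03,0,-0.0014],
    [-0.03,0,-0.0014],
    [-0.02,0,-0.001],
    [-0.01,0,-0.001]
  ],
  "turn": [1.59,0,0,0,0,0,0,0,0,0,0,0,0,0,0,0,0,0,0]
}}

```text
time_s: 38.78
eef_pos: [425.5, 179.8, 230.6]
ee_rot: [0.482, -0.483, 0.517, -0.517]
force: [0.4, -1.0, 0.7]
grip_width: 0.7
```

```bash
cat > fr.py <<'E'
from h import *
import sys
n=sys.argv[1]
s=ctrl.sense(); im,d=ctrl.capture(n); X=cloud(n,d,s)
hsv=cv2.cvtColor(im,cv2.COLOR_RGB2HSV)
m=(X[...,2]>80)&(X[...,2]<185)&(hsv[...,0]>105)&(hsv[...,0]<125)&(hsv[...,1]>130)&(X[...,0]>300)
k,l,st,c=cv2.connectedComponentsWithStats(m.astype(np.uint8))
for i in range(1,k):
    if st[i,4]<100: continue
    P=X[l==i]; r=cv2.minAreaRect(P[:,:2].astype(np.float32)); print(st[i,4],np.round(r[0],1),np.round(r[1],1),round(r[2],1),'z',np.round(np.percentile(P[:,2],[2,50,98]),1))
if len(sys.argv)>2: save(im,sys.argv[2])
E
python3 go.py 433 251.8 112 -4.2; python3 fr.py wrist w13.png
```

```text
t 38.78 pos [425.5 179.8 230.6] phi -3.99 grip 0.7 F [ 0.4 -1.   0.7]
after turn turn 0.21 tx -72.3 ty 118.6 tz 2.2
now turn 0.21 tx -72.3 ty 118.6 tz 2.5
5340 [435.7 252.9] [ 33.1 131.2] 85.9 z [ 90.  127.4 134.8]
5547 [425.5 354.2] [ 34.  133.7] 85.6 z [ 86.4 126.7 134.5]
```

View pics/w13.png

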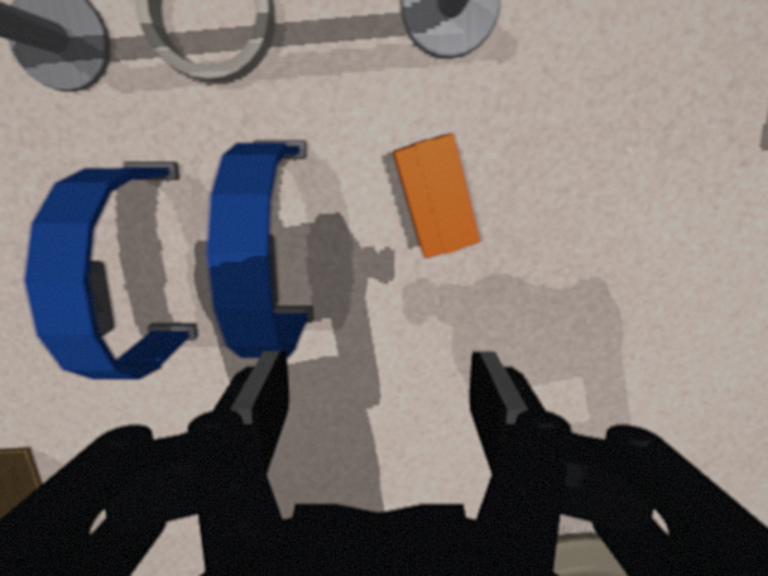

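Call:
{"op": "drive_tool", "data": {
  "gripper": [0.3,0.3,0.3,0.3,0.3,0.3,0.3],
  "offset": [
    [-0.025,0,0.001],
    [-0.025,0,0.001],
    [-0.0225,0,0.001],
    [0,0.02,0],
    [0,0.025,0],
    [0,0.02,0],
    [0,0,0]
  ],
  "turn": [0.2,0,0,0,0,0,0]
}}

```text
time_s: 39.42
eef_pos: [432.6, 248.2, 162.5]
ee_rot: [0.478, -0.483, 0.52, -0.518]
force: [-0.8, -0.4, -1.0]
grip_width: 0.704
```

```bash
python3 go.py 434 252.2 112 -4.2; python3 fr.py wrist w14.png
```

```text
t 39.42 pos [432.6 248.2 162.5] phi -4.38 grip 0.704 F [-0.8 -0.4 -1. ]
after turn turn -0.18 tx -4.1 ty 50.5 tz 1.1
now turn -0.18 tx -4.1 ty 50.5 tz 1.1
8806 [435.1 253. ] [ 31.3 131.9] 86.0 z [ 90.3 127.7 134.9]
8731 [427.4 354.3] [ 33.6 130.8] 85.5 z [ 86.9 128.  134.6]
```

View pics/w14.png

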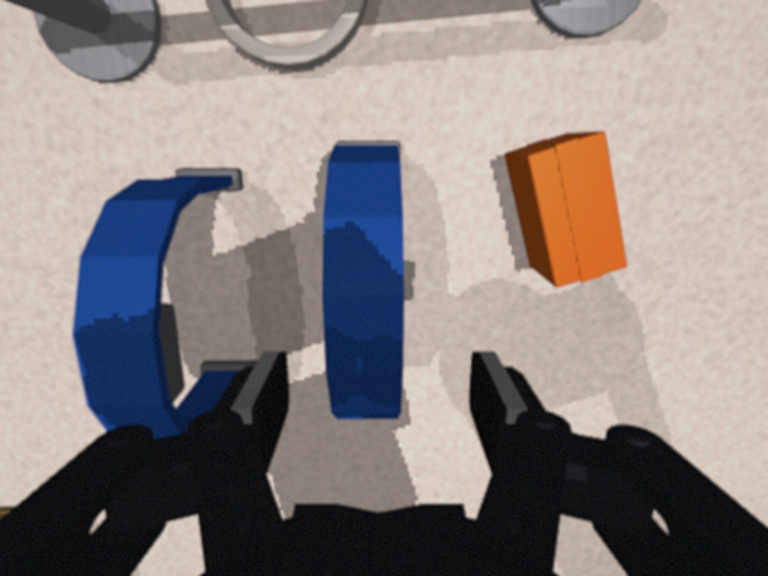

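Call:
{"op": "drive_tool", "data": {
  "gripper": [0.3,0.3,0.3,0.3,0.3,1,1,1,1,1,1,1],
  "offset": [
    [-0.0045,0.01,0.002],
    [0,0.018,0],
    [0,0.015,0],
    [0,0.006,0],
    [0,0,0],
    [0,0,0],
    [0,0,0],
    [0,0,0],
    [0,0,0],
    [0,0,0],
    [0,0,0],
    [0,0,0]
  ],
  "turn": [0,0,0,0,0,0,0,0,0,0,0,0],
  "force": 40
}}

```text
time_s: 40.47
eef_pos: [437.2, 254.0, 118.6]
ee_rot: [-0.482, 0.48, -0.518, 0.519]
force: [-1.2, -0.7, 6.9]
grip_width: 0.367
```

```bash
python3 go.py 434 252.2 112 -4.2; python3 fr.py wrist w15.png
```

```text
t 40.47 pos [437.2 254.  118.6] phi -4.34 grip 0.367 F [-1.2 -0.7  6.9]
after turn turn -0.14 tx 2.0 ty 6.6 tz -3.0
now turn -0.14 tx 2.0 ty 6.6 tz -3.0
13803 [445.  252.8] [ 33.2 113.2] 85.2 z [ 89.8 128.2 134.9]
12631 [442.6 337.3] [65.3 97.7] 85.5 z [ 86.1 126.8 134.6]
169 [400.1 327.2] [ 5.9 95.5] 53.7 z [ 82.3 105.9 177.6]
```

View pics/w15.png

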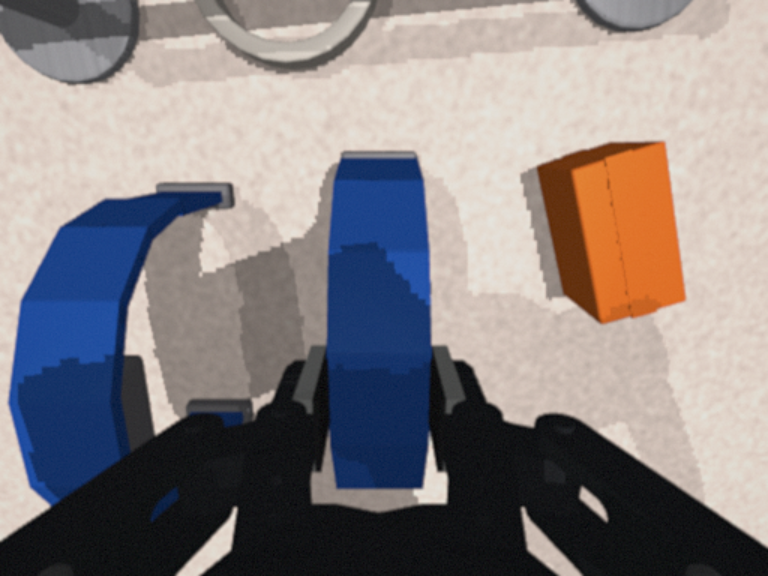

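Call:
{"op": "drive_tool", "data": {
  "gripper": [1,1,1,1,1,1,1,1,1,1,1,1,1],
  "offset": [
    [0,-0.004,0],
    [0,-0.008,0],
    [0,-0.012,0],
    [0,-0.018,0],
    [0,-0.02,0],
    [0,-0.02,0],
    [0,-0.02,0],
    [0,-0.02,0],
    [0,-0.02,0],
    [0,-0.02,0],
    [0,-0.012,0],
    [0,0,0],
    [0,0,0]
  ],
  "turn": [0,0,0,0,0,0,0,0,0,0,0,0,0]
}}

```text
time_s: 41.6
eef_pos: [436.2, 253.8, 291.5]
ee_rot: [-0.481, 0.481, -0.519, 0.519]
force: [0.7, -0.3, -2.0]
grip_width: 0.361
```

```bash
python3 - <<'E'
from h import *
im,d=ctrl.capture('top'); X=cloud('top',d)
# rail bar refine
m=(X[...,2]>140)&(X[...,2]<156)&(abs(X[...,0]-587)<25)&(X[...,1]>120)&(X[...,1]<395)
P=X[m]; 
if len(P)>50:
    print(len(P),np.polyfit(P[:,1],P[:,0],1), 'x at 212,297',np.polyval(np.polyfit(P[:,1],P[:,0],1),[212,297]),'top',np.percentile(P[:,2],90))
im,d=ctrl.capture('scene'); save(im,'s16.png')
s=ctrl.sense(); im,d=ctrl.capture('wrist'); save(im,'w16.png'); X=cloud('wrist',d,s)
m=(X[...,2]>140)&(X[...,2]<156)&(abs(X[...,0]-587)<25)&(X[...,1]>120)&(X[...,1]<395)
P=X[m]; 
if len(P)>50:
    p=np.polyfit(P[:,1],P[:,0],1); print(len(P),p,np.polyval(p,[212,297]),np.percentile(P[:,2],90))
# frame held: tilt
E
python3 go.py 587 212 285 0.6;python3 fr.py wrist
```

```text
490 [-9.52576301e-03  5.89321195e+02] x at 212,297 [587.30173307 586.49204322] top 151.4844577133287
3182 [2.57750854e-02 5.74918119e+02] [580.38243728 582.57331954] 150.89248961157296
t 41.75 pos [436.  253.7 290.2] phi -4.35 grip 0.362 F [ 0.   0.9 -2.3]
after turn turn -4.95 tx 43.2 ty 5.2 tz 150.6
now turn -4.95 tx 30.1 ty 5.2 tz 153.8
3572 [425.5 353.8] [ 32.2 133.8] 85.7 z [ 87.5 126.7 134.8]
```

View pics/w16.png

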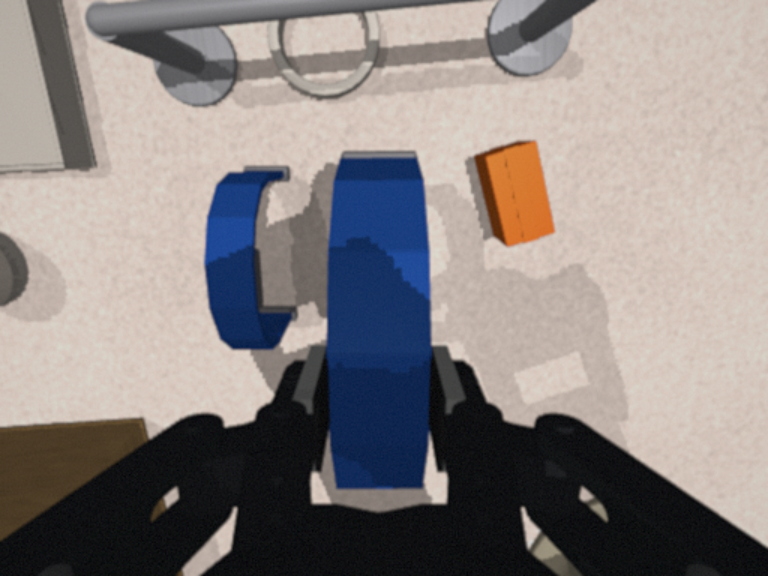

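View pics/s16.png

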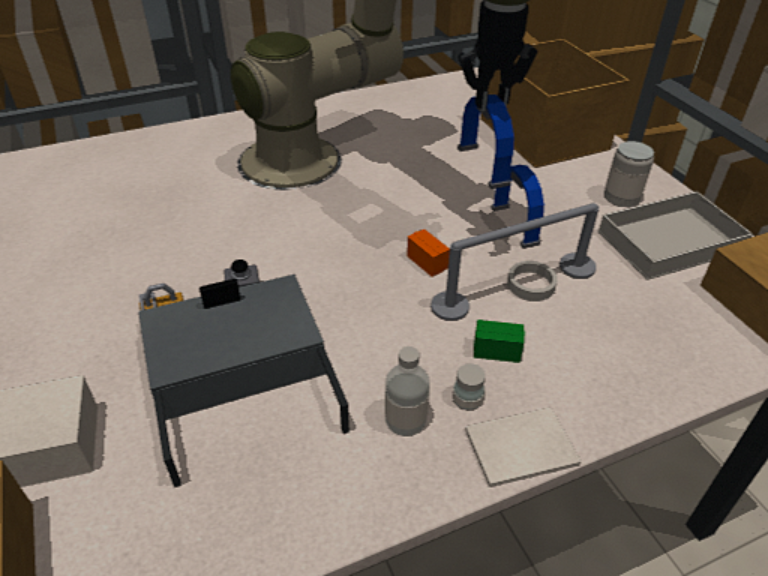

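Call:
{"op": "drive_tool", "data": {
  "gripper": [1,1,1,1,1,1,1,1,1,1,1,1,1],
  "offset": [
    [0,-0.005,0],
    [0,0,0],
    [0.0044,0,0.01],
    [0.0044,0,0.018],
    [0.0044,0,0.018],
    [0.0044,0,0.018],
    [0.0044,0,0.018],
    [0.0044,0,0.018],
    [0.0044,0,0.018],
    [0.0044,0,0.018],
    [0.0044,0,0.012],
    [0.0036,0,0.006],
    [0,0,0]
  ],
  "turn": [-2.5,-2.45,0,0,0,0,0,0,0,0,0,0,0]
}}

```text
time_s: 42.88
eef_pos: [591.9, 211.0, 295.0]
ee_rot: [-0.502, 0.503, -0.498, 0.498]
force: [-0.1, 0.7, -2.3]
grip_width: 0.365
```

```bash
python3 go.py 590 212 162 0.6; python3 - <<'E'
from h import *
im,d=ctrl.capture('wrist'); save(im,'w17.png')
im,d=ctrl.capture('scene'); save(im[60:260,230:430],'s17.png',3)
E
```

```text
t 42.88 pos [591.9 211.  295. ] phi 0.47 grip 0.365 F [-0.1  0.7 -2.3]
after turn turn -0.13 tx -1.0 ty 133.0 tz -1.9
now turn -0.13 tx -1.0 ty 133.0 tz -1.9
```

View pics/s17.png

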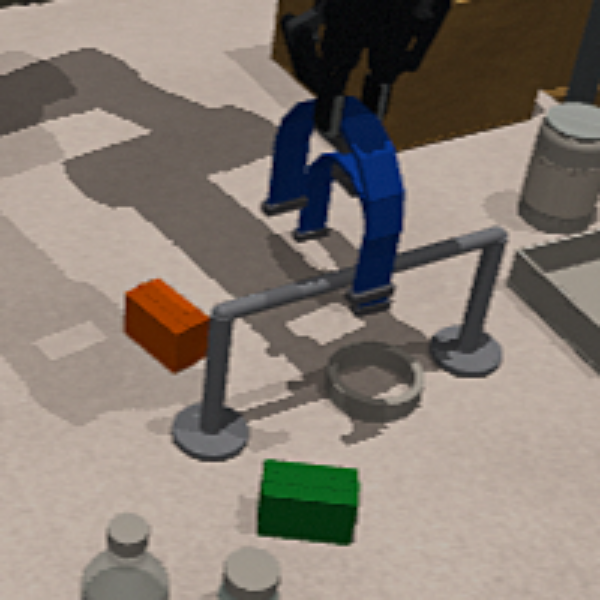

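View pics/w17.png

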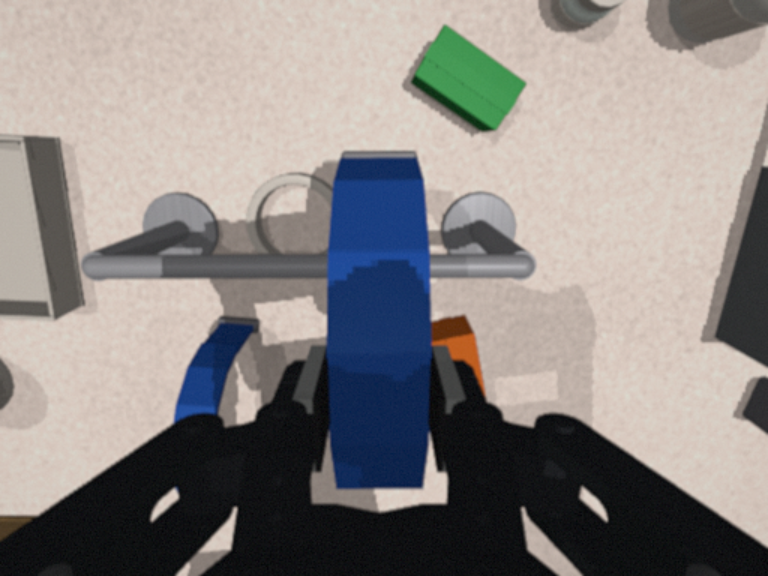

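Call:
{"op": "drive_tool", "data": {
  "gripper": [1,1,1,1,1,1,1,1,1,1],
  "offset": [
    [-0.001,0.01,-0.002],
    [0,0.02,0],
    [0,0.02,0],
    [0,0.02,0],
    [0,0.02,0],
    [0,0.018,0],
    [0,0.012,0],
    [0,0.006,0],
    [0,0,0],
    [0,0,0]
  ],
  "turn": [-0.13,0,0,0,0,0,0,0,0,0]
}}

```text
time_s: 43.82
eef_pos: [588.8, 213.5, 171.1]
ee_rot: [0.504, -0.503, 0.497, -0.497]
force: [0.5, -0.0, -0.8]
grip_width: 0.363
```

Call:
{"op": "drive_tool", "data": {
  "gripper": [1,1,1,1,1],
  "offset": [
    [0,0.004,0.001],
    [0,0.003,0],
    [0,0.001,0],
    [0,0,0],
    [0,0,0]
  ],
  "turn": [0,0,0,0,0]
}}

```text
time_s: 44.23
eef_pos: [589.8, 213.2, 162.4]
ee_rot: [0.503, -0.503, 0.497, -0.497]
force: [0.0, 0.3, -0.9]
grip_width: 0.364
```

Call:
{"op": "drive_tool", "data": {
  "gripper": [1,1,1,1],
  "offset": [
    [0,0.002,0],
    [0,0,0],
    [0,0,0],
    [0,0,0]
  ],
  "turn": [0,0,0,0]
}}

```text
time_s: 44.57
eef_pos: [590.0, 213.3, 160.6]
ee_rot: [0.503, -0.503, 0.497, -0.497]
force: [0.7, -0.1, 1.0]
grip_width: 0.363
```

Call:
{"op": "drive_tool", "data": {
  "gripper": [1,1],
  "offset": [
    [0,0.001,0],
    [0,0,0]
  ],
  "turn": [0,0]
}}

```text
time_s: 44.73
eef_pos: [590.1, 213.3, 160.5]
ee_rot: [0.504, -0.503, 0.496, -0.497]
force: [-0.4, -0.2, 7.1]
grip_width: 0.362
```

```bash
python3 go.py; python3 - <<'E'
from h import *
im,d=ctrl.capture('scene'); save(im[60:260,230:430],'s18.png',3)
E
```

```text
t 44.73 pos [590.1 213.3 160.5] phi 0.74 grip 0.362 F [-0.4 -0.2  7.1]
```

View pics/s18.png

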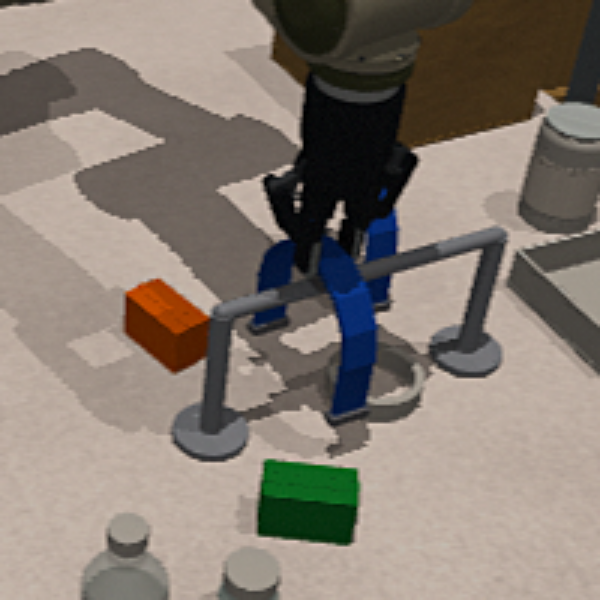

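Seated on the bar (7 N contact). Release and rise.

Call:
{"op": "drive_tool", "data": {
  "gripper": [0.9,0.8,0.7,0.6,0.45,0.45,0.45,0.45,0.45,0.45,0.45,0.45,0.45],
  "offset": [
    [0,0,0],
    [0,0,0],
    [0,0,0],
    [0,0,0],
    [0,0,0],
    [0,0,0],
    [0,-0.01,0],
    [0,-0.02,0],
    [0,-0.02,0],
    [0,-0.02,0],
    [0,-0.02,0],
    [0,-0.02,0],
    [0,0,0]
  ],
  "turn": [0,0,0,0,0,0,0,0,0,0,0,0,0]
}}

```text
time_s: 45.87
eef_pos: [590.8, 213.4, 274.3]
ee_rot: [0.505, -0.501, 0.495, -0.498]
force: [-0.3, 0.7, 0.2]
grip_width: 0.548
```

```bash
python3 - <<'E'
from h import *
im,d=ctrl.capture('scene'); save(im[60:260,230:430],'s19.png',3)
E
python3 fr.py wrist w19.png; python3 go.py 426 353.5 230 -4.3
```

```text
5149 [592.2 212.3] [132.1  31.6] 0.8 z [122.6 169.3 177. ]
1090 [477.6 349.4] [31.3 30.1] 85.5 z [ 81.5 105.3 121.4]
t 45.97 pos [589.9 213.2 269.9] phi 0.74 grip 0.548 F [ 0.1  0.5 -0.4]
after turn turn 5.04 tx -127.6 ty 39.9 tz -173.9
now turn 5.04 tx -142.4 ty 39.9 tz -162.1
```

View pics/s19.png

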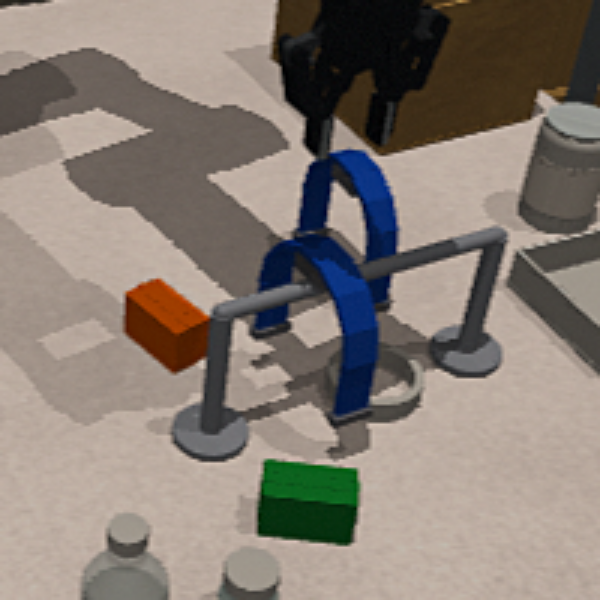

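Call:
{"op": "drive_tool", "data": {
  "gripper": [0.3,0.3,0.3,0.3,0.3,0.3,0.3,0.3,0.3,0.3,0.3,0.3,0.3,0.3,0.3,0.3,0.3],
  "offset": [
    [0,0,0],
    [-0.0142,0,-0.0193],
    [-0.0142,0,-0.0193],
    [-0.0142,0,-0.0193],
    [-0.0142,0,-0.0193],
    [-0.0142,0,-0.0193],
    [-0.0142,0,-0.0193],
    [-0.0142,0,-0.0193],
    [-0.0142,0,-0.0193],
    [-0.0142,0,-0.0193],
    [0,0.01,0],
    [0,0.02,0],
    [0,0.025,0],
    [0,0.025,0],
    [0,0.02,0],
    [0,0,0],
    [0,0,0]
  ],
  "turn": [5.04,0,0,0,0,0,0,0,0,0,0,0,0,0,0,0,0]
}}

```text
time_s: 47.38
eef_pos: [426.0, 353.1, 168.4]
ee_rot: [0.48, -0.482, 0.519, -0.518]
force: [-0.3, -0.2, 0.5]
grip_width: 0.707
```

```bash
python3 fr.py wrist w20.png; python3 go.py 426 353.7 112 -4.3
```

```text
2091 [525.7 212.9] [17.2 31.3] 1.4 z [ 85.  128.8 147.2]
8287 [427.4 354.5] [ 31.1 129.8] 85.8 z [ 90.2 127.7 134.9]
t 47.43 pos [426.5 353.5 169.7] phi -4.32 grip 0.703 F [ 0.1 -0.1  0.4]
after turn turn -0.02 tx -0.1 ty 57.7 tz -0.6
now turn -0.02 tx -0.1 ty 57.7 tz -0.6
```

Call:
{"op": "drive_tool", "data": {
  "gripper": [0.3,0.3,0.3,0.3,0.3,1,1,1,1,1,1,1],
  "offset": [
    [0,0.015,-0.001],
    [0,0.02,0],
    [0,0.015,0],
    [0,0.006,0],
    [0,0,0],
    [0,0,0],
    [0,0,0],
    [0,0,0],
    [0,0,0],
    [0,0,0],
    [0,0,0],
    [0,0,0]
  ],
  "turn": [0,0,0,0,0,0,0,0,0,0,0,0]
}}

```text
time_s: 48.43
eef_pos: [425.9, 354.3, 114.9]
ee_rot: [-0.482, 0.48, -0.518, 0.519]
force: [-0.7, 0.1, 6.1]
grip_width: 0.364
```

Call:
{"op": "drive_tool", "data": {
  "gripper": [1,1,1,1,1,1,1,1,1,1,1,1,1],
  "offset": [
    [0,-0.004,0],
    [0,-0.008,0],
    [0,-0.012,0],
    [0,-0.018,0],
    [0,-0.02,0],
    [0,-0.02,0],
    [0,-0.02,0],
    [0,-0.02,0],
    [0,-0.02,0],
    [0,-0.02,0],
    [0,-0.014,0],
    [0,0,0],
    [0,0,0]
  ],
  "turn": [0,0,0,0,0,0,0,0,0,0,0,0,0]
}}

```text
time_s: 49.52
eef_pos: [425.1, 353.7, 289.6]
ee_rot: [-0.481, 0.481, -0.518, 0.519]
force: [0.6, -1.1, -2.0]
grip_width: 0.365
```

```bash
python3 go.py 589.5 297 295 0.6; python3 - <<'E'
from h import *
im,d=ctrl.capture('wrist'); save(im,'w21.png')
im,d=ctrl.capture('scene'); save(im[20:260,230:430],'s21.png',2.5)
E
```

```text
t 49.52 pos [425.1 353.7 289.6] phi -4.3 grip 0.365 F [ 0.6 -1.1 -2. ]
after turn turn -4.9 tx 58.5 ty -5.4 tz 163.8
now turn -4.9 tx 44.2 ty -5.4 tz 168.2
```

View pics/w21.png

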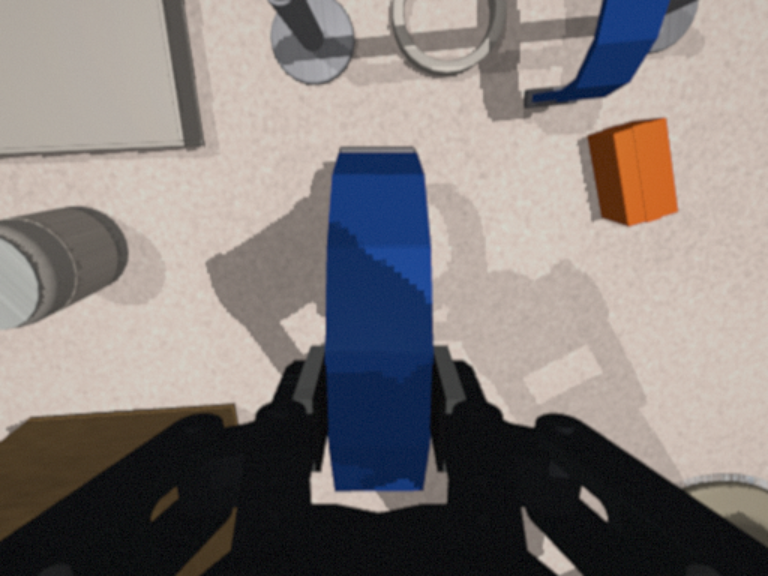

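Call:
{"op": "drive_tool", "data": {
  "gripper": [1,1,1,1,1,1,1,1,1,1,1,1,1],
  "offset": [
    [0,-0.005,0],
    [0,0,0],
    [0.0055,0,0.01],
    [0.0055,0,0.018],
    [0.0055,0,0.019],
    [0.0055,0,0.019],
    [0.0055,0,0.019],
    [0.0055,0,0.019],
    [0.0055,0,0.019],
    [0.0055,0,0.019],
    [0.0055,0,0.013],
    [0.0055,0,0.006],
    [0,0,0]
  ],
  "turn": [-2.5,-2.4,0,0,0,0,0,0,0,0,0,0,0]
}}

```text
time_s: 50.7
eef_pos: [587.9, 298.8, 292.7]
ee_rot: [-0.501, 0.503, -0.498, 0.498]
force: [0.3, -0.2, -1.8]
grip_width: 0.366
```

```bash
python3 go.py 587.2 300 160 0.6; python3 - <<'E'
from h import *
im,d=ctrl.capture('wrist'); save(im,'w22.png')
im,d=ctrl.capture('scene'); save(im[20:260,230:430],'s22.png',2.5)
E
```

```text
t 50.7 pos [587.9 298.8 292.7] phi 0.43 grip 0.366 F [ 0.3 -0.2 -1.8]
after turn turn -0.17 tx -1.2 ty 132.7 tz -0.7
now turn -0.17 tx -1.2 ty 132.7 tz -0.7
```

View pics/s22.png

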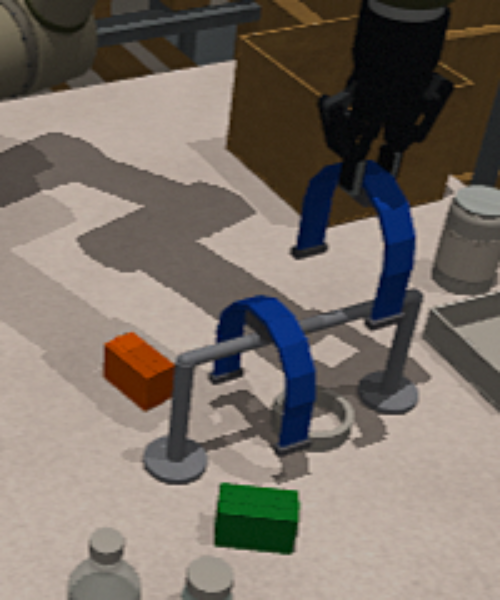

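Call:
{"op": "drive_tool", "data": {
  "gripper": [1,1,1,1,1,1,1,1,1,1],
  "offset": [
    [-0.001,0.01,0],
    [0,0.02,0],
    [0,0.02,0],
    [0,0.02,0],
    [0,0.02,0],
    [0,0.018,0],
    [0,0.012,0],
    [0,0.006,0],
    [0,0,0],
    [0,0,0]
  ],
  "turn": [-0.17,0,0,0,0,0,0,0,0,0]
}}

```text
time_s: 51.63
eef_pos: [586.5, 301.8, 168.8]
ee_rot: [0.504, -0.503, 0.496, -0.497]
force: [1.3, -0.2, -0.8]
grip_width: 0.363
```

Call:
{"op": "drive_tool", "data": {
  "gripper": [1,1,1,1,1],
  "offset": [
    [0,0.004,0],
    [0,0.002,0],
    [0,0,0],
    [0,0,0],
    [0,0,0]
  ],
  "turn": [0,0,0,0,0]
}}

```text
time_s: 52.05
eef_pos: [586.8, 301.5, 162.6]
ee_rot: [0.503, -0.503, 0.497, -0.497]
force: [-1.0, 0.7, -1.0]
grip_width: 0.361
```

Call:
{"op": "drive_tool", "data": {
  "gripper": [1,1,1,1,1],
  "offset": [
    [0,0.002,0],
    [0,0.002,0],
    [0,0,0],
    [0,0,0],
    [0,0,0]
  ],
  "turn": [0,0,0,0,0]
}}

```text
time_s: 52.47
eef_pos: [586.8, 301.4, 158.3]
ee_rot: [0.503, -0.503, 0.497, -0.497]
force: [-0.5, 0.0, -1.5]
grip_width: 0.366
```

Call:
{"op": "drive_tool", "data": {
  "gripper": [1,1,1],
  "offset": [
    [0,0.001,0],
    [0,0,0],
    [0,0,0]
  ],
  "turn": [0,0,0]
}}

```text
time_s: 52.72
eef_pos: [586.7, 301.4, 157.2]
ee_rot: [-0.503, 0.503, -0.497, 0.497]
force: [0.8, -0.0, -1.7]
grip_width: 0.365
```

Call:
{"op": "drive_tool", "data": {
  "gripper": [1,1,1],
  "offset": [
    [0,0.001,0],
    [0,0,0],
    [0,0,0]
  ],
  "turn": [0,0,0]
}}

```text
time_s: 52.97
eef_pos: [586.9, 301.5, 156.7]
ee_rot: [0.504, -0.503, 0.497, -0.497]
force: [-0.3, 0.0, 2.4]
grip_width: 0.363
```

Call:
{"op": "drive_tool", "data": {
  "gripper": [1,1,1],
  "offset": [
    [0,0.001,0],
    [0,0,0],
    [0,0,0]
  ],
  "turn": [0,0,0]
}}

```text
time_s: 53.22
eef_pos: [586.9, 301.5, 156.6]
ee_rot: [0.504, -0.503, 0.496, -0.497]
force: [-3.0, -0.9, 8.3]
grip_width: 0.366
```

Seated. Release, rise.

Call:
{"op": "drive_tool", "data": {
  "gripper": [0.9,0.8,0.7,0.6,0.45,0.45,0.45,0.45,0.45,0.45,0.45,0.45,0.45,0.45],
  "offset": [
    [0,0,0],
    [0,0,0],
    [0,0,0],
    [0,0,0],
    [0,0,0],
    [0,0,0],
    [0,-0.01,0],
    [0,-0.02,0],
    [0,-0.02,0],
    [0,-0.02,0],
    [0,-0.02,0],
    [0,-0.02,0],
    [0,-0.015,0],
    [0,0,0]
  ],
  "turn": [0,0,0,0,0,0,0,0,0,0,0,0,0,0]
}}

```text
time_s: 54.38
eef_pos: [587.5, 301.7, 284.5]
ee_rot: [0.505, -0.501, 0.496, -0.498]
force: [-0.4, 0.3, 0.9]
grip_width: 0.549
```

```bash
python3 - <<'E'
from h import *
im,d=ctrl.capture('scene'); save(im,'s23.png')
E
python3 fr.py wrist w23.png; python3 go.py 407.5 -213 250 -2.5
```

```text
4828 [591.2 300.6] [132.7  31.2] 0.8 z [123.4 169.2 177. ]
5473 [589.7 212.3] [138.1  32.5] 0.9 z [ 94.9 168.5 177.1]
t 54.48 pos [586.7 301.4 280.2] phi 0.76 grip 0.551 F [ 0.2  0.5 -1.6]
after turn turn 3.26 tx 521.8 ty 30.2 tz -156.6
now turn 3.26 tx 512.0 ty 30.2 tz -186.1
```

View pics/s23.png

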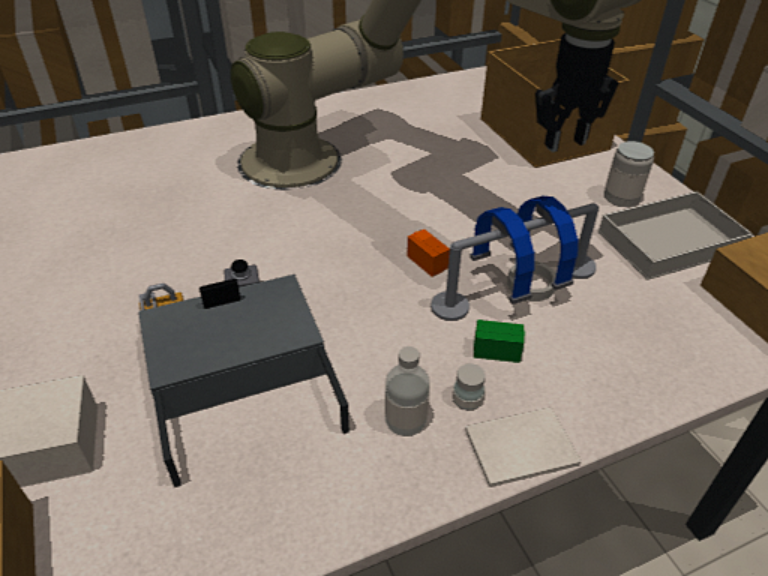

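Call:
{"op": "drive_tool", "data": {
  "gripper": [1,1,1,1,1,1,1,1,1,1,1,1,1,1,1,1,1,1,1,1],
  "offset": [
    [0.015,0,-0.0065],
    [0.0267,0,-0.0079],
    [0.0267,0,-0.0079],
    [0.0267,0,-0.0079],
    [0.0267,0,-0.0079],
    [0.0267,0,-0.0079],
    [0.0267,0,-0.0079],
    [0.0267,0,-0.0079],
    [0.0267,0,-0.0079],
    [0.0267,0,-0.0079],
    [0.0267,0,-0.0079],
    [0.0267,0,-0.0079],
    [0.0267,0,-0.0079],
    [0.0267,0,-0.0079],
    [0.0267,0,-0.0079],
    [0.0267,0,-0.0079],
    [0.0267,0,-0.0079],
    [0.0267,0,-0.0079],
    [0.0267,0,-0.0079],
    [0.0267,0,-0.0079]
  ],
  "turn": [3.26,0,0,0,0,0,0,0,0,0,0,0,0,0,0,0,0,0,0,0]
}}

```text
time_s: 56.15
eef_pos: [407.3, -214.8, 279.1]
ee_rot: [0.489, -0.489, 0.512, -0.51]
force: [0.2, -0.2, 0.5]
grip_width: 0.001
```

Call:
{"op": "drive_tool", "data": {
  "gripper": [1,1,1,1],
  "offset": [
    [0,0,-0.025],
    [0,0.01,-0.025],
    [0,0,0],
    [0,0,0]
  ],
  "turn": [0,0,0,0]
}}

```text
time_s: 56.48
eef_pos: [357.6, -211.5, 269.3]
ee_rot: [0.489, -0.489, 0.512, -0.51]
force: [1.1, -0.0, 0.6]
grip_width: -0.001
```

```bash
python3 - <<'E'
from h import *
s=ctrl.sense(); im,d=ctrl.capture('wrist'); save(im,'w24.png'); X=cloud('wrist',d,s)
m=(X[...,2]>64)&(X[...,2]<74)&(abs(X[...,0]-407)<30)&(abs(X[...,1]+213)<30)
P=X[m]; print(len(P)); r=cv2.minAreaRect(P[:,:2].astype(np.float32)); print(r,np.median(P[:,2]))
for r in ctrl.pinpoint('wrist','plunger_top')[:2]: print(r['score'],w('wrist',r['centre'],s))
E
python3 go.py 407.5 -213 75 -2.5
```

```text
591
((407.29547119140625, -214.27017211914062), (28.42117691040039, 28.878345489501953), 88.13601684570312) 69.84167981573495
0.79 [ 409.96663476 -214.55601279   68.69528773]
t 56.58 pos [ 358.8 -211.7  270.1] phi -2.49 grip 0.002 F [ 0.8 -0.9 -0.4]
after turn turn 0.01 tx -0.8 ty 195.1 tz 48.7
now turn 0.01 tx -0.8 ty 195.1 tz 48.7
```

View pics/w24.png

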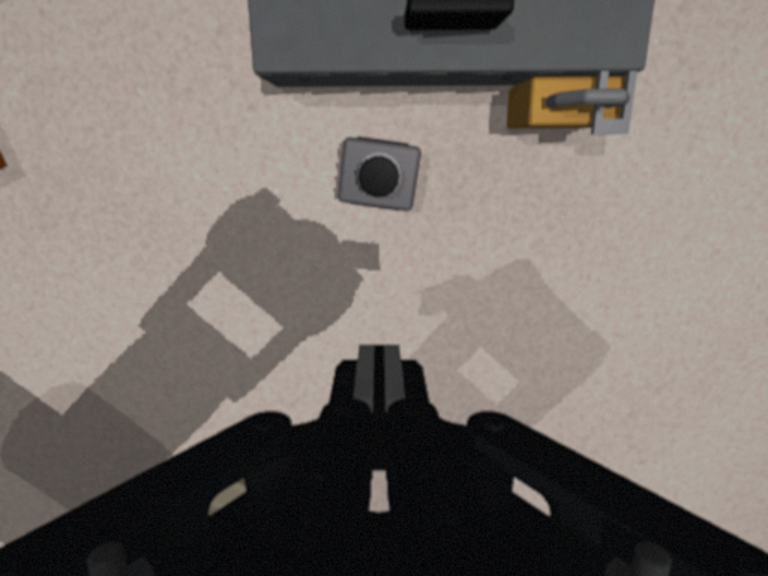

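Call:
{"op": "drive_tool", "data": {
  "gripper": [1,1,1,1,1,1,1,1,1,1,1,1,1],
  "offset": [
    [0,0,0.025],
    [0.0005,0,0.0245],
    [0,0.015,0],
    [0,0.025,0],
    [0,0.025,0],
    [0,0.025,0],
    [0,0.025,0],
    [0,0.025,0],
    [0,0.025,0],
    [0,0.018,0],
    [0,0.008,0],
    [0,0,0],
    [0,0,0]
  ],
  "turn": [0,0,0,0,0,0,0,0,0,0,0,0,0]
}}

```text
time_s: 57.67
eef_pos: [408.5, -214.5, 79.7]
ee_rot: [-0.489, 0.489, -0.51, 0.511]
force: [-0.1, -0.8, 0.8]
grip_width: 0.006
```

```bash
python3 go.py 408 -214.2 57 -2.5
```

```text
t 57.67 pos [ 408.5 -214.5   79.7] phi -2.46 grip 0.006 F [-0.1 -0.8  0.8]
after turn turn 0.04 tx -0.3 ty 22.7 tz -0.5
now turn 0.04 tx -0.3 ty 22.7 tz -0.5
```

Call:
{"op": "drive_tool", "data": {
  "gripper": [1,1,1,1,1,1,1,1,1],
  "offset": [
    [0,0.006,0],
    [0,0.004,0],
    [0,0.003,0],
    [0,0.003,0],
    [0,0.003,0],
    [0,0.003,0],
    [0,0.001,0],
    [0,0,0],
    [0,0,0]
  ],
  "turn": [0,0,0,0,0,0,0,0,0]
}}

```text
time_s: 58.42
eef_pos: [408.4, -214.8, 57.0]
ee_rot: [-0.489, 0.489, -0.51, 0.511]
force: [0.7, 0.9, 9.8]
grip_width: -0.001
```

Call:
{"op": "drive_tool", "data": {
  "gripper": [1,1,1,1],
  "offset": [
    [0,0.001,0],
    [0,0.001,0],
    [0,0,0],
    [0,0,0]
  ],
  "turn": [0,0,0,0]
}}

```text
time_s: 58.75
eef_pos: [408.6, -215.0, 56.7]
ee_rot: [-0.489, 0.489, -0.51, 0.512]
force: [-6.9, 5.4, 33.9]
grip_width: -0.002
```

At the hard stop (34 N > 6 N spring). Retract.

Call:
{"op": "drive_tool", "data": {
  "gripper": [1,1,1,1,1,1,1,1,1,1,1,1],
  "offset": [
    [0,-0.005,0],
    [0,-0.02,0],
    [0,-0.03,0],
    [0,-0.03,0],
    [0,-0.03,0],
    [0,-0.03,0],
    [0,-0.03,0],
    [0,0,-0.03],
    [0,0,-0.03],
    [0,0,0],
    [0,0,0],
    [0,0,0]
  ],
  "turn": [0,0,0,0,0,0,0,0,0,0,0,0]
}}

```text
time_s: 59.75
eef_pos: [348.2, -211.9, 229.2]
ee_rot: [-0.489, 0.489, -0.511, 0.511]
force: [0.3, 0.3, 0.4]
grip_width: 0.003
```

```bash
python3 - <<'E'
from h import *; from bx import *
s=ctrl.sense(); im,d=ctrl.capture('wrist'); save(im,'w25.png'); X=cloud('wrist',d,s); B=(X[...,:2]-O)@M
m=(abs(B[...,0]+103)<4)&(abs(B[...,1]+93)<9); print('shackle z',np.nanpercentile(X[m][:,2],90))
m=(abs(B[...,0]+55)<25)&(abs(B[...,1])<35)&(X[...,2]>116); print('handle',m.sum(),np.median(B[m],0))
m=(abs(X[...,0]-408)<6)&(abs(X[...,1]+214)<6); print('plunger z',np.nanmedian(X[m][:,2]))
im,d=ctrl.capture('top'); save(im,'t25.png')
im,d=ctrl.capture('scene'); save(im,'s25.png')
E
python3 fr.py top; python3 go.py
```

```text
shackle z 108.17238962768593
handle 0 [nan nan]
plunger z 69.80442008297592
571 [586.1 300. ] [138.7  34.3] 0.5 z [104.7 165.3 177.1]
541 [586.  214.4] [136.8  39.3] 0.8 z [109.5 165.7 176.6]
t 59.95 pos [ 348.4 -211.8  229. ] phi -2.46 grip -0.003 F [ 0.7 -0.   0.7]
  return _methods._mean(a, axis=axis, dtype=dtype,
  ret = um.true_divide(
```

View pics/s25.png

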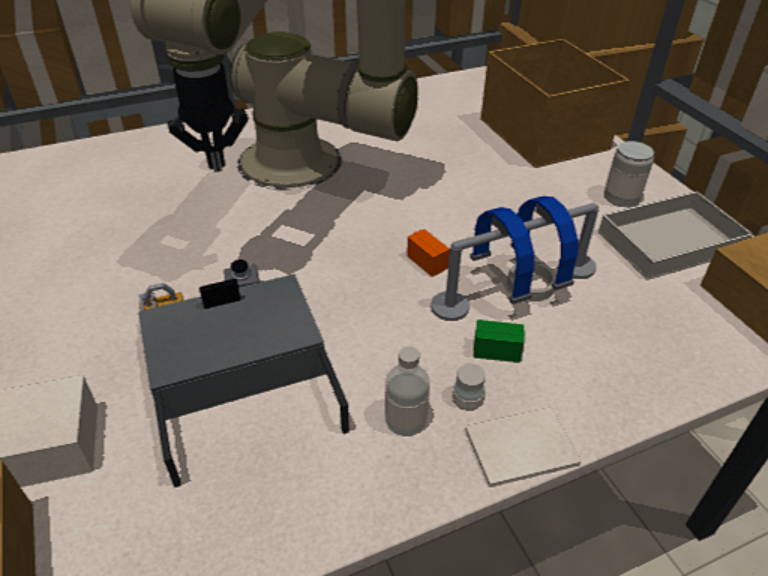

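View pics/t25.png

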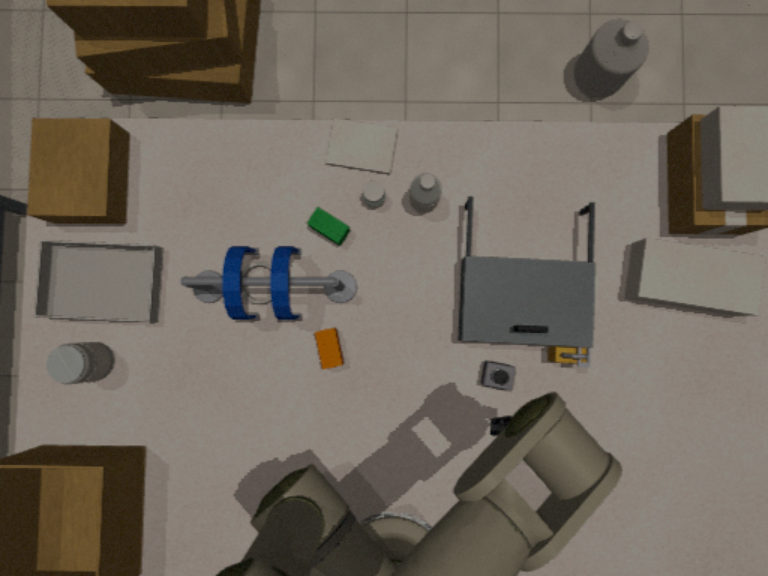

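All is in place: frames at (235,282) and (285,282) in the top view are on the bar, the lid is shut, the shackle is down, and no carton is left on the table.

```bash
python3 -c "
from rig import ctrl
print(ctrl.finish_job())"
```

```text
the job is handed in; nothing more can be done
None
```

The delivery is put away and the job was handed in at about 60 s, with every step in the order asked.

- **Cartons:** all three are flat in the stock box. The green and orange look-alikes were not touched.
- **Lid:** it is fully shut. I pushed it until it stopped with 23 N on the wrist. The handle then measured at x = -55.3 mm in the box's frame, against -55 when shut.
- **Shackle:** I pressed it about 23 mm down. It stays down by itself at 106 mm, about 19 mm below its open height.
- **Frames:** two were present. Both rest with the brow pad on the bar, 88 mm apart, with one arm on each side.
- **Tally counter:** I pushed the plunger last, to its hard stop with a short 34 N on the wrist. It has sprung back up to 69.8 mm.

In the last pictures nothing else on the table had moved. In the final wrist picture the lid handle was out of view, so its last measurement is from just after locking. The final top view still shows the lid shut.

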